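# Hook the clamp spring of the tube reader back on its post

## Task

The clamp spring of the tube reader station has come off its anchor post. Take the orange spring puller from its blue cradle, use its tip in the loop at the spring's end to stretch the hook past and onto the brass post so that the post sits in the bend of the hook, then put the puller back in its cradle as it was. Do not touch the spring's hook and loop with the gripper or arm, and leave the tube rack, red bottle and specimen cup where they are.

Things in the scene. Friction and masses are not known exactly. Their poses are not given: they have to be found in the camera images.
- station: Tube reader station, fixed: grey base 85 mm high, from x -125 to +85 and y -125 to +125 mm of the origin, which lies at table level. z up; its -x side faces the robot. Two capped tubes stand on it at x +60, y +28 and +68, up to z 172 mm
- bar_edge (a point): Middle of the lower front edge of the station's white reader bar, which hangs over the post: station x -10 to +10, y -125 to +125, z 180 to 240 mm, on a column at y +100 to +125, x -10 to +40. No room for a gripper pointing straight down over the post: lean the tool back towards station -x
- spring_root (a point): Pin on the station about which the spring swings; station x 0, y +80, z 102 mm (the height of the spring's wire, 17 mm above the deck). The spring only swings level about it and stretches; it cannot lift
- anchor_post (a point): Upright brass post, 7 mm diameter (cap 11 mm), up to 119 mm above the table; this point is on its axis at the spring's height, z 102 mm, 134.5 mm from spring_root along station -y
- spring_hook: Steel hook end of the spring, 4 mm wire, level. Origin: where the post's centre lies when hooked, 114.5 mm from spring_root when slack. x along the spring away from the root, y to the mouth's side (station +x at swing 0). Stem at y -10, bend of 8 mm inner radius centred at x -4.5, short lip at y +10 mm
- lip_end (a point): Tip of the hook's short lip, at x -12.5, y +10 mm of spring_hook. The post can enter only from the +y side behind this tip: pull the hook's origin at least 16 mm past the post (22 mm is good), swing towards station +x until spring_swing is 0, then let back
- pull_eye (a point): Centre of the round pulling loop beyond the hook, 16 mm inner diameter, 4 mm wire, level, z 102 mm; 15.5 mm beyond the hook's origin, 130 mm from spring_root when slack. Open from above and below
- spring_stretch (a joint): Stretch of the spring in m: 0 slack, 0.020 when hooked on the post, stop at 0.060. The pull is about 1.4 N + 90 N/m x stretch (3.2 N hooked, 5.2 N at 0.042)
- spring_swing (a joint): Swing of the spring about spring_root in rad, anticlockwise from above: 0 points along station -y, straight at the post; negative lies towards station -x (the robot's side). Turns with slight friction and stays where it is left; range -0.8 to 0.3, at the start -0.42 to -0.22
- puller: Spring puller, loose, about 80 g. Origin: bottom of its tip; z up in the cradle, which is also its working attitude. The tip is a 5 mm rod, upright from z 0 to 18 mm; there it bends by 30 degrees and runs up and back (towards its own -x) for 40 mm to an orange handle 70 mm long, 22 x 20 mm in section (20 mm along y)
- puller_grip (a point): Middle of the puller's handle, at x -37.5, y 0, z +83 mm from the puller's origin. The handle's axis leans 30 degrees from upright towards puller -x
- cradle: Blue tool cradle, fixed, base 110 x 80 x 12 mm, origin under it at table level, x and z as the resting puller's. The handle's foot sits in a saddle (27 mm between cheeks, 8 mm deep) and its underside lies on a 12 mm wide rib; the upper 60 mm of the handle is free at both sides
- cradle_seat (a point): Where the puller's origin lies when it rests in the cradle: cradle x +30, y 0, z 80 mm; puller x then lies along cradle x. The puller leaves by lifting straight up and goes back by lowering straight down in the same attitude, with 3 mm play to the sides
- tube_rack: Bystander: white block rack 70 x 110 x 35 mm with five amber tubes with orange caps, 113 mm high, loose; origin under its centre
- wash_bottle: Bystander: red bottle, 60 mm diameter, 140 mm high, loose; origin under its centre
- specimen_cup: Bystander: clear jar with orange lid, 58 mm diameter, 65 mm high, loose; origin under its centre
Not all that is in view belongs to the job. What is meant by the puller is not green, and is the larger of those in its own colour.

How it is judged:
By the outcome, as a careful person would: the job done as asked, in the order asked, and still so for the second after the job is handed in, with the robot touching nothing.
It also fails if it takes over 64 s, if anything falls off the work surface, if the arm or the gripper's body presses on something with over 40 N, if the wrist force passes 120 N, or if a joint passes its speed limit or range.

## Robot

A 7-joint arm with a two-finger parallel gripper is mounted at the origin on the work surface. World frame = base frame: x ahead of the robot, y to its left, z up, the work surface at z = 0. Lengths are in m, angles in degrees, forces in N, time in s.
With the tool pointing down it reaches from about 0.425 to 0.875 m from the base axis. Payload 4.7 kg.
Tool frame: the origin (TCP) lies on the centre line of the jaws, within the pads' length; the fingertips stand env.nose_length ahead of it and the grasp point (between the pads) lies 8 mm behind it (env.nose_length is the distance from the TCP to the fingertips, in m); y points along the fingers, z is the direction in which the jaws open and shut, and the axes are right-handed (so a half turn about y gives the same grasp; the last joint's range is limited). The gripper opens to 87 mm and grips with 3 to 60 N. Pads are 19 mm wide; open, the fingers measure 117 mm over their backs; the gripper's body (75 mm by 190 mm) begins 51 mm behind the grasp point.
Start: joints at [73.402, 18.392, -4.016, 83.108, 1.295, 78.541, -3.26], TCP at [0.194, -0.62, 0.234] pointing down, gripper open.
Joint ranges: [-163.93, 163.93], [-17.29, 119.83], [-79.2, 71.16], [3.27, 140.29], [-89.18, 269.18], [5.43, 117.66], [-154.24, 154.24]. Speed limits (degrees/s): [147.25, 147.25, 180, 180, 180, 180, 180].

## Interface

Orientations are given as [roll, pitch, yaw] about the fixed x, y, z axes, in that order (R = Rz(yaw) Ry(pitch) Rx(roll)).
In Python, from cell import env, read_camera, camera_info, job, models gives the robot as it stands.
- The arm moves only by the tool move_arm, never from a script. Its argument "moves" is a list of rows, each a list of 6 numbers: the shift along the tool's x, y, z in mm, then the turn, a rotation vector about the tool's x, y, z in degrees. In form: [[x, y, z, ax, ay, az], ...]. A call has 1 to 20 rows; each row is the pose to reach, as a shift and turn from the pose commanded when the call began, along the tool's axes at that moment; what a row does not reach only later rows make up. A row lasts 1/12 s, in which the tool goes at most 41.7 mm and 7.16 degrees, less where a joint would pass 70% of its speed; a pose out of reach is approached as far as the arm can. A call with a gripper value outside its range is refused whole. "claw" is the finger opening in mm, from 0 to 87, set as the call begins (left out, the last holds). The fingers move at their own pace and stop on an object; "newtons" is the grip in N (left out, the last holds). Time passes only in rows, so rows that repeat a pose let the fingers close. It gives the time, the measured TCP pose, the force and the opening at its end, in the units of the state.
- env.get_obs(): the state, without advancing time (a new reading comes with each control period).
- read_camera(name): name is "side" or "top"; returns (picture, depth): 480x640x3 uint8, red, green, blue; 480x640 float32, m along the optical axis (not along the pixel's ray), 0 where there is no reading.
- camera_info(name): a dict with "fx", "fy", "cx", "cy" (pixels), "R" (3x3) and "t" (3): a world point X has camera coordinates R X + t. Camera axes: x right, y down, z forward; pixel columns grow to the right and rows downward; lengths in m; the calibration is good to about 2 mm. A picture is of the moment at which its call begins. camera_info takes no time and is no camera call.
- job.sign_off(): hands the job in, once; it reports no verdict.
Trained networks look in the newest picture that a camera, given by its name, has taken for a name from the list of things; names that differ only in an ending like _2 or _b are one class to them, and where a whole thing is asked for, a point or a joint stands for the part that bears it (a point fixed in the world has none). Each returns a list of dicts, best first, with "score" (0 to 1); they miss things now and then, are a little off and sometimes report something else, mostly with a low value. They report only what shows in the picture. A call takes as long as a camera call. They do not tell look-alikes from the thing itself.
- models.spot_in(target, camera): "point" ([x, y, z] in m, in world coordinates, good to about 4 mm: the middle of the surface that is visible of it).
- models.cut_out(target, camera): "mask" (480x640 bool, what is visible of it).
The state is a dict: "time_s": time; "qpos": joint angles; "joint_velocities": joint speeds; "effort": joint torques, N m; "tool_pos": TCP position; "tool_rot": TCP orientation; "force": force on the tool from outside, world axes, zero at the start; "wrist_torque": the same for the moment, N m; "grip_width": finger opening in m.
Only numpy, scipy, OpenCV 4.12 (cv2) and the standard library are available. Lean on these libraries where they do the work, as an engineer would, in place of code of your own. Each camera call takes 0.05 s, during which the arm holds its last target.

## Working session

There is one attempt and no reset: what is moved stays moved. The work goes in short steps, Python scripts to look and compute and a tool call to move; the robot and the scene stay as the last step left them, time stands still between calls to the robot, and variables do not carry over. Pictures are saved under pics/ and viewed, and the job is handed in when it is done.

Besides the shell and the picture viewer there is one more tool, called as name([rows], argument=value, ...), one row to a line, values as JSON. move_arm: Moves the arm, as the interface text tells. Its arguments: {"type":"object","properties":{"moves":{"type":"array","items":{"type":"array","items":{"type":"number"}}},"claw":{"type":"number"},"newtons":{"type":"number"}},"required":["moves"]}

```bash
ls; mkdir -p pics
python3 - <<'E'
from cell import env, read_camera, camera_info, job, models
import cv2,numpy as np
o=env.get_obs()
print({k:np.round(v,3) for k,v in o.items()}, env.nose_length)
for c in ("side","top"):
    p,d=read_camera(c); cv2.imwrite(f"pics/{c}0.png",p[:,:,::-1]); np.save(f"pics/{c}0.npy",d)
    i=camera_info(c); print(c,i)
E
```

```text
pics
{'time_s': np.float64(0.0), 'qpos': array([73.402, 18.438, -4.015, 83.178,  1.296, 78.54 , -3.26 ]), 'joint_velocities': array([ 0.078, -0.006, -0.224,  0.11 ,  0.017,  0.002,  0.011]), 'effort': array([ 0.0000e+00, -4.9129e+01, -4.0300e-01, -3.1253e+01, -6.4000e-02,
        4.4000e-02,  0.0000e+00]), 'tool_pos': array([ 0.194, -0.62 ,  0.232]), 'tool_rot': array([-9.01110e+01, -7.00000e-03, -1.62594e+02]), 'force': array([-0.657, -0.759,  0.22 ]), 'wrist_torque': array([-0.001, -0.013,  0.048]), 'grip_width': np.float64(0.087)} 0.011
side {'fx': 575.2932920006667, 'fy': 575.2932920006667, 'cx': 321.2443571822742, 'cy': 233.3581294003742, 'R': array([[ 9.91758968e-01, -1.28114619e-01,  8.90933870e-04],
       [-9.54369081e-02, -7.43398474e-01, -6.62004914e-01],
       [ 8.54748260e-02,  6.56464282e-01, -7.49498966e-01]]), 't': array([-0.57193697,  0.0741871 ,  1.3358927 ])}
top {'fx': 438.09640809853147, 'fy': 438.09640809853147, 'cx': 314.6679197725075, 'cy': 233.7348752475935, 'R': array([[ 0.00991023, -0.99993772,  0.00513306],
       [-0.99848445, -0.01017347, -0.05408615],
       [ 0.05413501, -0.00458928, -0.99852308]]), 't': array([-0.09236366,  0.5680372 ,  1.16801523])}
```

View pics/side0.png

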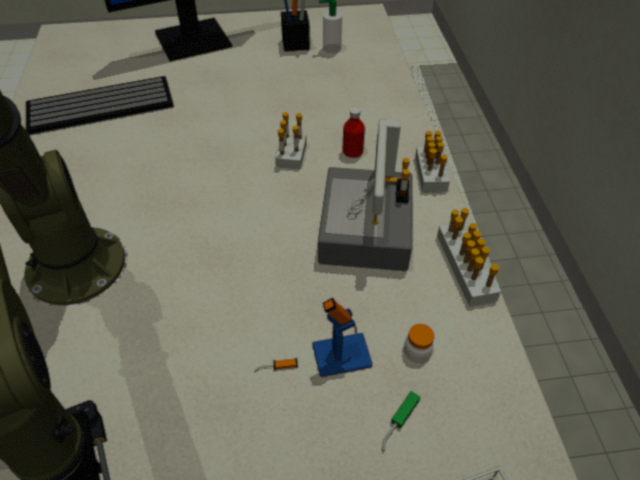

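View pics/top0.png

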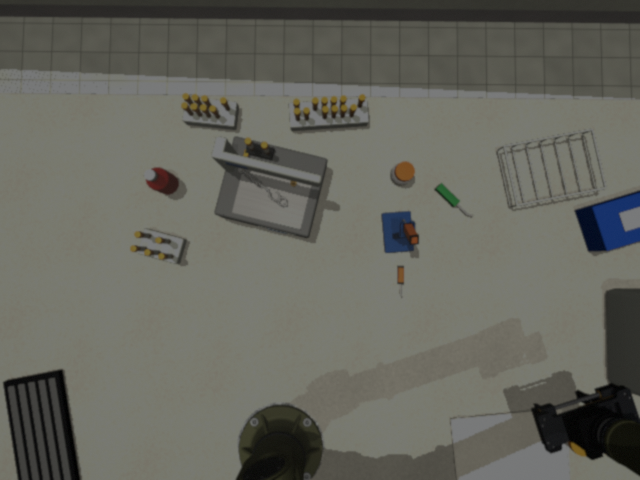

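Candidates (top picture): the orange one in the blue cradle at (410,232), a small orange one on the table at (400,275), and a green one at (448,195). The one in the cradle fits: it is orange, the larger of the two oranges, and sits in the blue cradle. I'll enlarge it to confirm.

```bash
cat > h.py <<'E'
import numpy as np,cv2
from cell import env, read_camera, camera_info, job, models
def proj(c,X):
    i=camera_info(c); X=np.atleast_2d(X); p=X@np.array(i["R"]).T+i["t"]
    return np.c_[i["fx"]*p[:,0]/p[:,2]+i["cx"], i["fy"]*p[:,1]/p[:,2]+i["cy"]], p[:,2]
def back(c,uv,z=None,h=None):
    """uv Nx2 with depth z or at height h"""
    i=camera_info(c); uv=np.atleast_2d(np.asarray(uv,float)); R=np.array(i["R"]);t=np.array(i["t"])
    r=np.c_[(uv[:,0]-i["cx"])/i["fx"],(uv[:,1]-i["cy"])/i["fy"],np.ones(len(uv))]
    rw=r@R; C=-R.T@t
    if z is None: z=(h-C[2])/rw[:,2]
    return C+rw*np.reshape(z,(-1,1))
def crop(c,img,name,x0,x1,y0,y1,s):
    cv2.imwrite(name,cv2.resize(img[y0:y1,x0:x1],None,fx=s,fy=s,interpolation=cv2.INTER_CUBIC))
E
python3 - <<'E'
from h import *
a=cv2.imread("pics/side0.png");b=cv2.imread("pics/top0.png")
crop("s",a,"pics/c1.png",250,450,280,420,4)
crop("t",b,"pics/c2.png",370,430,190,300,5)
crop("s",a,"pics/c3.png",310,430,110,275,3.6)
crop("t",b,"pics/c4.png",205,345,130,245,5.5)
for n in ("puller","puller_grip","cradle","spring_hook","pull_eye","anchor_post","station","lip_end","spring_root","bar_edge","tube_rack","wash_bottle","specimen_cup"):
    for c in ("side","top"):
        try:
            print(n,c,[(np.round(r["point"],4).tolist(),round(r["score"],2)) for r in models.spot_in(n,c)[:3]])
        except Exception as e: print(n,c,e)
E
```

```text
puller side [([0.5632, -0.3184, 0.17], 0.58), ([0.4525, -0.3195, 0.012], 0.54)]
puller top [([0.6734, -0.448, 0.0232], 0.83), ([0.5659, -0.3077, 0.1756], 0.7), ([0.6566, 0.0127, 0.1008], 0.3)]
puller_grip side [([0.4585, -0.3178, 0.0165], 0.69), ([0.674, -0.4529, 0.0195], 0.68), ([0.563, -0.322, 0.1745], 0.63)]
puller_grip top [([0.5597, -0.3081, 0.1808], 0.74), ([0.695, 0.3051, 0.0938], 0.53), ([0.6732, -0.4439, 0.0188], 0.49)]
cradle side [([0.5726, -0.325, 0.0122], 0.88)]
cradle top [([0.5787, -0.2972, 0.0123], 0.78)]
spring_hook side [([0.6565, 0.0107, 0.1046], 0.52)]
spring_hook top [([0.563, -0.3116, 0.1762], 0.63), ([0.6573, 0.01, 0.0991], 0.51)]
pull_eye side [([0.6868, -0.0173, 0.0872], 0.68)]
pull_eye top [([0.6871, 0.0319, 0.0848], 0.6), ([0.6559, 0.0114, 0.1022], 0.55)]
anchor_post side [([0.6955, -0.0344, 0.0871], 0.52)]
anchor_post top []
station side [([0.69, -0.018, 0.0851], 0.96)]
station top [([0.6836, 0.0275, 0.0873], 0.9)]
lip_end side []
lip_end top [([0.6559, 0.0077, 0.104], 0.52), ([0.7262, -0.3174, 0.0651], 0.34)]
spring_root side [([0.6899, -0.0167, 0.0865], 0.6)]
spring_root top [([0.6884, 0.03, 0.083], 0.76)]
bar_edge side [([0.691, -0.0198, 0.0886], 0.83), ([0.5623, -0.3203, 0.1715], 0.48)]
bar_edge top [([0.6842, 0.0271, 0.0862], 0.59)]
tube_rack side [([0.5321, 0.296, 0.034], 0.72)]
tube_rack top [([0.5315, 0.3174, 0.035], 0.79)]
wash_bottle side [([0.6983, 0.3022, 0.0758], 0.98)]
wash_bottle top [([0.6947, 0.3046, 0.0932], 0.66)]
specimen_cup side [([0.7244, -0.3347, 0.0609], 0.87)]
specimen_cup top [([0.7289, -0.3202, 0.0634], 0.97)]
```

View pics/c1.png

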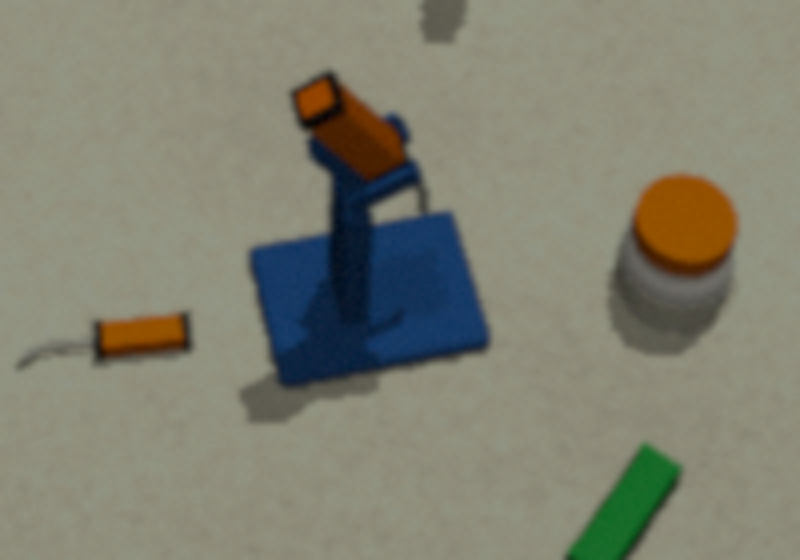

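View pics/c2.png

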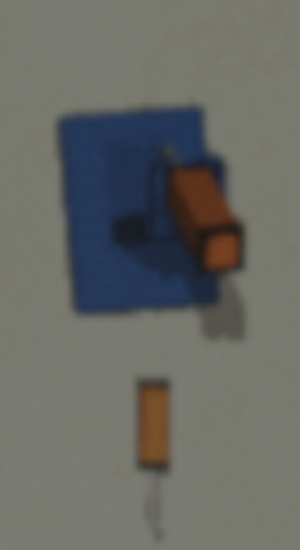

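View pics/c3.png

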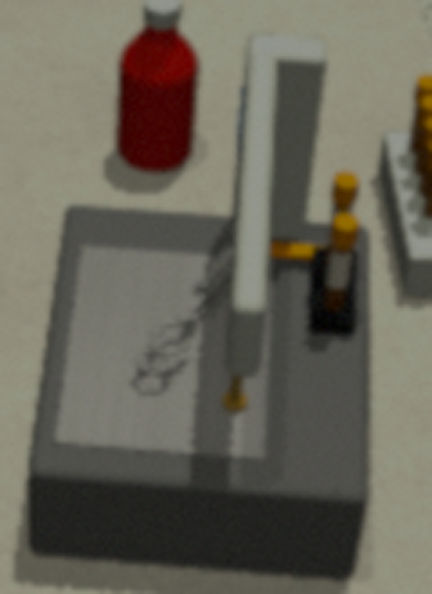

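View pics/c4.png

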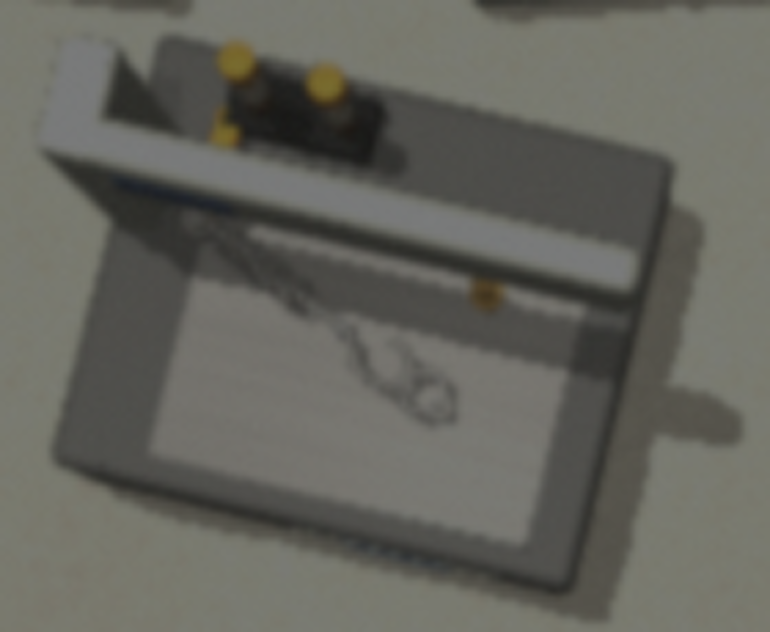

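Confirmed: the cradle's puller (side ~(337,312)) is the larger orange one. The other orange one, lying at (285,364), is small, and the third is green. Now I'll fit the poses from hand-picked corners in both views.

```bash
cat > fit.py <<'E'
from h import *
from scipy.optimize import least_squares
def U(x,y,s,ox,oy): return ((x+.5)/s-.5+ox,(y+.5)/s-.5+oy)
S=lambda x,y:U(x,y,3.6,310,110); T=lambda x,y:U(x,y,5.5,205,130)
CS=lambda x,y:U(x,y,4,250,280); CT=lambda x,y:U(x,y,5,370,190)
st=[("top",(.085,-.125,.085),T(670,165)),("top",(-.125,-.125,.085),T(572,588)),("top",(-.125,.125,.085),T(55,460)),
("top",(.085,.125,.085),T(165,38)),("top",(0,-.0545,.119),T(487,294)),
("side",(-.125,.125,.085),S(69,208)),("side",(-.125,-.125,.085),S(32,472)),("side",(.085,-.125,.085),S(366,492)),
("side",(0,-.0545,.119),S(235,400)),("side",(-.125,-.125,0),S(32,552)),("side",(.085,-.125,0),S(352,588))]
cr=[("top",(.055,.04,.012),CT(60,118)),("top",(.055,-.04,.012),CT(203,107)),("top",(-.055,-.04,.012),CT(217,303)),("top",(-.055,.04,.012),CT(75,312)),
("side",(-.055,.04,.012),CS(252,248)),("side",(.055,.04,.012),CS(452,214)),("side",(.055,-.04,.012),CS(488,345)),("side",(-.055,-.04,.012),CS(285,380))]
def W(p,X):
    c,s=np.cos(p[2]),np.sin(p[2]); X=np.atleast_2d(X)
    return np.c_[p[0]+c*X[:,0]-s*X[:,1],p[1]+s*X[:,0]+c*X[:,1],X[:,2]]
def fit(L,x0):
    def f(p): return np.concatenate([(proj(c,W(p,X))[0][0]-uv) for c,X,uv in L])
    r=least_squares(f,x0,loss="soft_l1"); return r.x,f(r.x).reshape(-1,2)
if __name__=="__main__":
    for L,x0 in((st,[.69,.0,-.2]),(cr,[.57,-.31,.07])):
        p,e=fit(L,x0); print(np.round(p[:2],4),np.degrees(p[2])); print(np.round(e,1).tolist())
        for c in("top","side"):
            p,e=fit([l for l in L if l[0]==c],x0); print(c,np.round(p[:2],4),np.degrees(p[2]))
    for uvT,uvS in((T(435,400),S(150,380)),):
        print("eye",back("top",uvT,h=.102),back("side",uvS,h=.102))
    print("post",back("top",T(487,294),h=.119),back("side",S(235,400),h=.119))
E
python3 fit.py
```

```text
[0.7071 0.0215] -13.427307408949513
[[2.0, -1.8], [0.0, 0.6], [-1.2, 0.1], [-0.5, -2.1], [0.0, -2.3], [-1.3, -1.6], [-2.2, 0.6], [0.4, 2.8], [0.5, -8.6], [-2.0, 2.2], [-0.1, -0.2]]
top [0.7038 0.0212] -13.49585020304448
side [0.7092 0.0222] -13.803332150702623
[ 0.5781 -0.3124] 4.025444931288936
[[0.2, -1.2], [0.9, -0.7], [1.0, 0.4], [-0.0, 0.4], [-1.2, -1.0], [0.4, -1.5], [1.2, -0.5], [-2.0, 0.7]]
top [ 0.5774 -0.311 ] 4.354176400948798
side [ 0.5788 -0.3137] 4.054682527298078
eye [[ 0.64252509 -0.00760155  0.102     ]] [[ 0.64286118 -0.01825295  0.102     ]]
post [[ 0.68869124 -0.03152462  0.119     ]] [[ 0.68847901 -0.05718067  0.119     ]]
```

```bash
cat > ov.py <<'E'
from fit import *
def ov(p,c,img,col=(0,255,0),s=1):
    pass
st2=[l for l in st if not(l[1][2]==.119)]
ps,e=fit(st2,[.69,0,-.2]); print(ps,np.round(e,1).tolist())
pc,_=fit(cr,[.57,-.31,.07])
for c in("top","side"): print(c,-np.array(camera_info(c)["R"]).T@camera_info(c)["t"])
def boxl(x0,x1,y0,y1,z0,z1):
    V=[(x,y,z) for x in(x0,x1) for y in(y0,y1) for z in(z0,z1)]
    return [(a,b) for i,a in enumerate(V) for b in V[i+1:] if sum(q!=w for q,w in zip(a,b))==1]
sl=boxl(-.125,.085,-.125,.125,0,.085)+boxl(-.01,.01,-.125,.125,.18,.24)+boxl(-.0035,.0035,-.058,-.051,.085,.119)+boxl(-.001,.001,.079,.081,.085,.102)
def draw(p,L,c,img,x0,y0,s,col):
    for a,b in L:
        uv,_=proj(c,W(p,[a,b])); q=((uv-[x0,y0]+.5)*s-.5)
        cv2.line(img,tuple(int(v) for v in q[0]),tuple(int(v) for v in q[1]),col,1,cv2.LINE_AA)
if __name__=="__main__":
    for c,(x0,x1,y0,y1,s) in dict(top=(205,345,130,245,5.5),side=(310,430,110,275,3.6)).items():
        im=cv2.resize(cv2.convertScaleAbs(cv2.imread(f"pics/{c}0.png"),alpha=1.5)[y0:y1,x0:x1],None,fx=s,fy=s,interpolation=cv2.INTER_CUBIC)
        draw(ps,sl,c,im,x0,y0,s,(0,255,0)); cv2.imwrite(f"pics/ov_{c}.png",im)
E
python3 ov.py
```

```text
[ 0.70797942  0.02227247 -0.23279481] [[1.7, -2.2], [-0.2, 0.2], [-1.5, -0.1], [-0.8, -2.3], [-1.1, -1.7], [-1.8, 0.3], [0.8, 2.4], [-1.6, 2.0], [0.3, -0.5]]
top [ 0.50486114 -0.08121865  1.19748722]
side [ 0.46011861 -0.89508875  1.05087198]
```

View pics/ov_top.png

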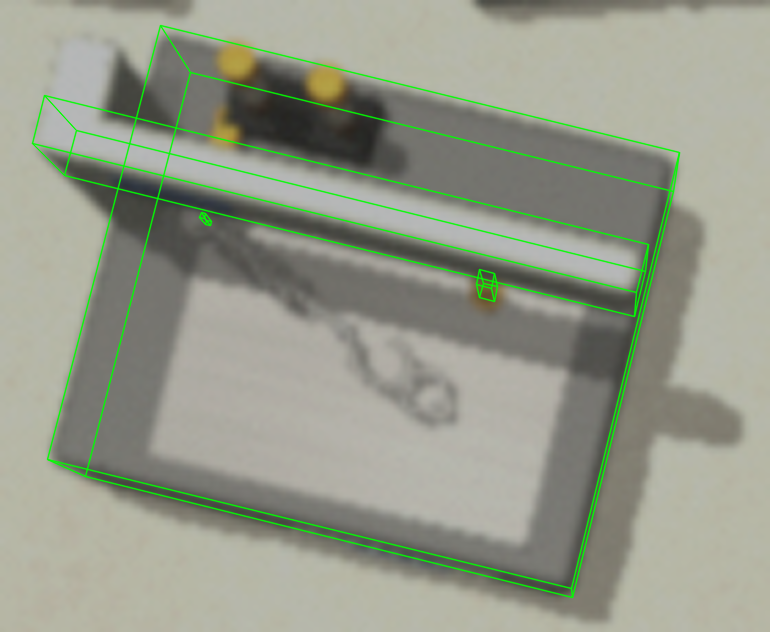

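View pics/ov_side.png

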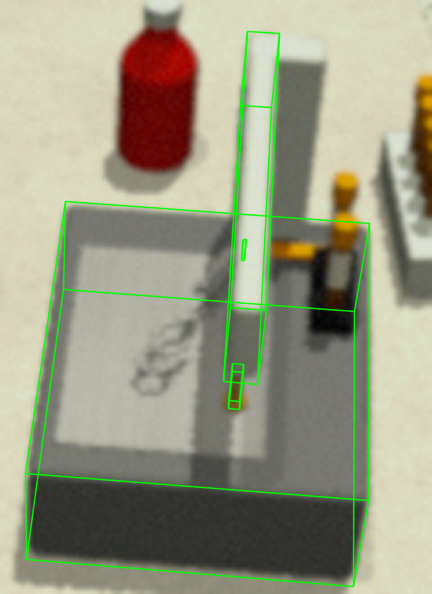

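Run:
```python
from ov import *
for c,(x0,x1,y0,y1,s) in dict(top=(235,305,160,215,11),side=(335,385,170,240,8)).items():
    a=cv2.imread(f"pics/{c}0.png")[y0:y1,x0:x1]
    a=cv2.normalize(a,None,0,255,cv2.NORM_MINMAX)
    im=cv2.resize(a,None,fx=s,fy=s,interpolation=cv2.INTER_LANCZOS4)
    cv2.imwrite(f"pics/z_{c}.png",im)
root=W(ps,[0,.08,.102])[0]
print("root",root,"post",W(ps,[0,-.0545,.102])[0])
for e in ([.6425,-.0076],[.6429,-.018]):
    d=np.array(e)-root[:2]; print(np.linalg.norm(d),np.degrees(np.arctan2(d[1],d[0])-ps[2])+90)
```

```text
[ 0.70797942  0.02227247 -0.23279481] [[1.7, -2.2], [-0.2, 0.2], [-1.5, -0.1], [-0.8, -2.3], [-1.1, -1.7], [-1.8, 0.3], [0.8, 2.4], [-1.6, 2.0], [0.3, -0.5]]
top [ 0.50486114 -0.08121865  1.19748722]
side [ 0.46011861 -0.89508875  1.05087198]
root [0.72643524 0.10011451 0.102     ] post [ 0.69540638 -0.03075741  0.102     ]
0.13655599704412902 -24.588918149937356
0.14466918778249366 -21.93129818808667
```

View pics/z_top.png

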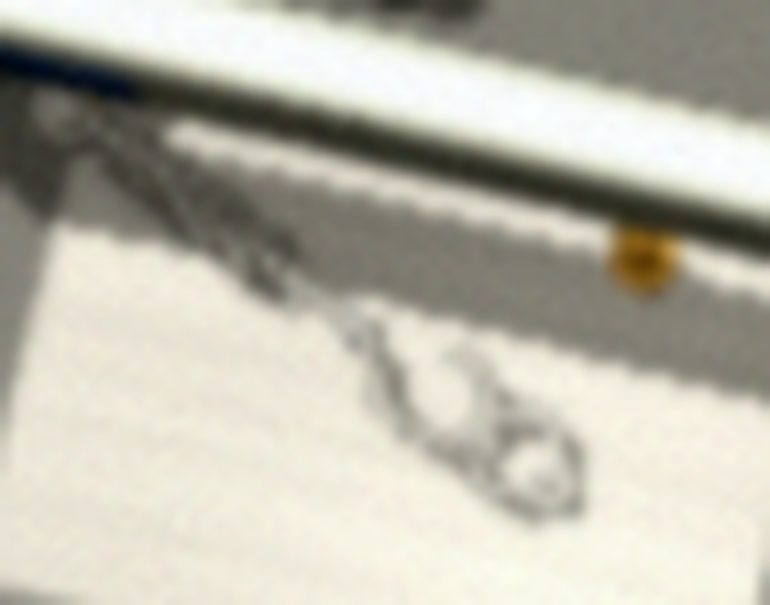

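View pics/z_side.png

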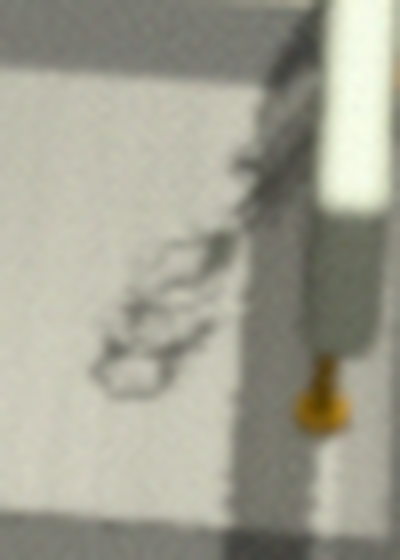

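Run:
```python
from ov import *
for c,(x0,x1,y0,y1,s) in dict(top=(235,305,160,215,11),side=(335,385,170,240,8)).items():
    d=np.load(f"pics/{c}0.npy")[y0:y1,x0:x1]
    v,u=np.mgrid[y0:y1,x0:x1]
    P=back(c,np.c_[u.ravel(),v.ravel()],z=d.ravel()).reshape(d.shape+(3,))
    h=P[...,2]; print(c,np.percentile(h,[5,25,50,75,95]))
    m=np.clip((h-.08)/.03,0,1)*255
    cv2.imwrite(f"pics/h_{c}.png",cv2.applyColorMap(cv2.resize(m.astype(np.uint8),None,fx=s,fy=s,interpolation=cv2.INTER_NEAREST),cv2.COLORMAP_JET))
```

```text
Traceback (most recent call last):
  File "ov.py", line 5, in <module>
    ps,e=fit(st2,[.69,0,-.2]); print(ps,np.round(e,1).tolist())
         ~~~^^^^^^^^^^^^^^^^^
  File "fit.py", line 17, in fit
    r=least_squares(f,x0,loss="soft_l1"); return r.x,f(r.x).reshape(-1,2)
  File "fit.py", line 16, in f
    def f(p): return np.concatenate([(proj(c,W(p,X))[0][0]-uv) for c,X,uv in L])
                                      ~~~~^^^^^^^^^^
  File "h.py", line 4, in proj
    i=camera_info(c); X=np.atleast_2d(X); p=X@np.array(i["R"]).T+i["t"]
ValueError: time passes only in moves, steps and waits
```

Too many camera_info calls in a row, it seems. I'll cache the calibration.

```bash
python3 - <<'E'
from cell import camera_info, env
import pickle
try:
    pickle.dump({c:camera_info(c) for c in("top","side")},open("cal.pkl","wb"))
except Exception as e: print(e)
print(env.get_obs()["time_s"])
E
sed -i 's/^from cell import.*/from cell import env, read_camera, job, models\nimport pickle\n_C=pickle.load(open("cal.pkl","rb"))\ndef camera_info(c): return _C[c]/' h.py; ls -l cal.pkl
```

```text
1.4
-rw-r--r-- 1 agent agent 571 Dec  7 14:53 cal.pkl
```

Run:
```python
from ov import *
for c,(x0,x1,y0,y1,s) in dict(top=(235,305,160,215,11),side=(335,385,170,240,8)).items():
    d=np.load(f"pics/{c}0.npy")[y0:y1,x0:x1]
    v,u=np.mgrid[y0:y1,x0:x1]
    P=back(c,np.c_[u.ravel(),v.ravel()],z=d.ravel()).reshape(d.shape+(3,))
    h=P[...,2]; print(c,np.percentile(h,[5,25,50,75,95]))
    m=np.clip((h-.08)/.03,0,1)*255
    cv2.imwrite(f"pics/h_{c}.png",cv2.applyColorMap(cv2.resize(m.astype(np.uint8),None,fx=s,fy=s,interpolation=cv2.INTER_NEAREST),cv2.COLORMAP_JET))
```

```text
[ 0.70797942  0.02227247 -0.23279481] [[1.7, -2.2], [-0.2, 0.2], [-1.5, -0.1], [-0.8, -2.3], [-1.1, -1.7], [-1.8, 0.3], [0.8, 2.4], [-1.6, 2.0], [0.3, -0.5]]
top [ 0.50486114 -0.08121865  1.19748722]
side [ 0.46011861 -0.89508875  1.05087198]
top [0.08256776 0.08487551 0.0866806  0.10330811 0.23999203]
side [0.08271132 0.08482407 0.0864892  0.08892679 0.23866876]
```

View pics/h_top.png

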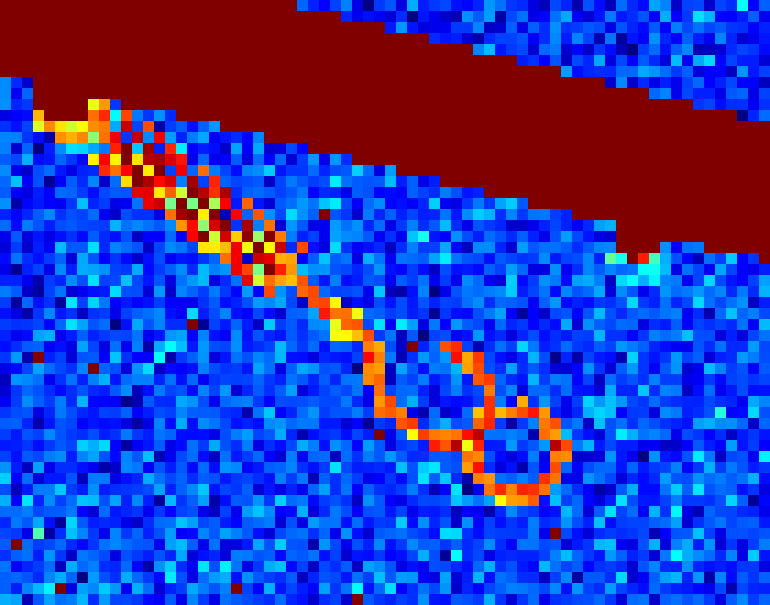

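View pics/h_side.png

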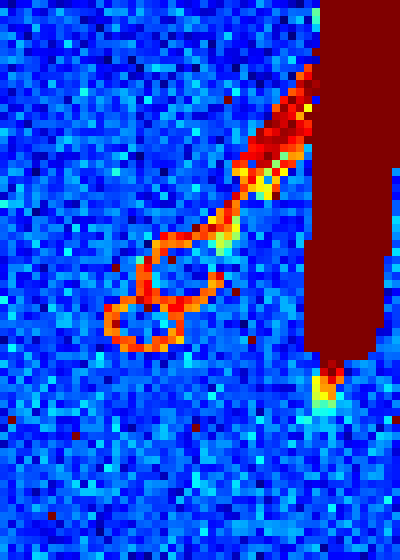

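```bash
cat > ref.py <<'E'
from ov import *
def hmap(c,f=None):
    d=np.load(f or f"pics/{c}0.npy"); v,u=np.mgrid[0:480,0:640]
    return back(c,np.c_[u.ravel(),v.ravel()].astype(float),z=d.ravel()).reshape(480,640,3)
def edges(c,P,p,hx,hy,z,tol,lo,ax=(-1,1,-1,1)):
    """subpixel-ish edge points: pairs of neighbouring pixels, one on plate (|h-z|<tol), one below lo"""
    h=cv2.medianBlur(P[...,2].astype(np.float32),3); out=[]
    inn=abs(h-z)<tol; bel=h<lo
    for dv,du in((0,1),(1,0),(0,-1),(-1,0)):
        b=np.roll(bel,(-dv,-du),(0,1)); v,u=np.nonzero(inn&b)
        out.append(np.c_[u+du/2,v+dv/2])
    uv=np.concatenate(out); X=back(c,uv,h=z)
    return X
def loc(p,X):
    c,s=np.cos(p[2]),np.sin(p[2]); d=X[:,:2]-p[:2]
    return np.c_[c*d[:,0]+s*d[:,1],-s*d[:,0]+c*d[:,1]]
def rect(p,X,x0,x1,y0,y1):
    l=loc(p,X); 
    return np.stack([l[:,0]-x0,l[:,0]-x1,l[:,1]-y0,l[:,1]-y1],1)
def fitrect(X,p,b,gate=.008):
    for _ in range(4):
        D=rect(p,X,*b); k=abs(D).argmin(1); r=abs(D).min(1); l=loc(p,X)
        ins=(l[:,0]>b[0]-.01)&(l[:,0]<b[1]+.01)&(l[:,1]>b[2]-.01)&(l[:,1]<b[3]+.01)
        m=(r<gate)&ins; Xm,km=X[m],k[m]
        w=1/np.sqrt(np.bincount(km,minlength=4)+5.)
        f=lambda q:rect(q,Xm,*b)[np.arange(len(km)),km]*w[km]
        p=least_squares(f,p,loss="soft_l1",f_scale=.0003).x
    D=rect(p,Xm,*b)[np.arange(len(km)),km]
    return p,[(int((km==i).sum()),round(float(np.median(D[km==i]))*1e3,2) if (km==i).any() else None) for i in range(4)]
if __name__=="__main__":
    A={c:hmap(c) for c in("top","side")}
    np.set_printoptions(suppress=True,precision=4)
    B=(-.125,.085,-.125,.125); BC=(-.055,.055,-.04,.04); BB=(-.01,.01,-.125,.3)
    for nm,z,tol,lo,b,p0 in(("deck",.085,.008,.07,B,ps),("bar",.24,.01,.2,BB,ps),("cradle",.012,.005,.006,BC,pc)):
        E={c:edges(c,A[c],p0,0,0,z,tol,lo) for c in A}
        for c in A: q,s=fitrect(E[c],p0,b); print(nm,c,q[:2],np.degrees(q[2]),s)
        q,s=fitrect(np.concatenate(list(E.values())),p0,b); print(nm,"both",q[:2],np.degrees(q[2]),s)
    for c,(x0,x1,y0,y1) in dict(top=(276,288,195,207),side=(347,359,206,215)).items():
        h=A[c][y0:y1,x0:x1,2]; v,u=np.nonzero((h>.0955)&(h<.112)); 
        X=back(c,np.c_[u+x0,v+y0],h=.103)
        for g in range(3):
            r=least_squares(lambda q:np.hypot(X[:,0]-q[0],X[:,1]-q[1])-.010,X[:,:2].mean(0) if g==0 else r.x,loss="soft_l1",f_scale=.001)
        print("eye",c,r.x,len(X),np.sqrt(np.mean(r.fun**2)))
E
python3 ref.py
```

```text
[ 0.70797942  0.02227247 -0.23279481] [[1.7, -2.2], [-0.2, 0.2], [-1.5, -0.1], [-0.8, -2.3], [-1.1, -1.7], [-1.8, 0.3], [0.8, 2.4], [-1.6, 2.0], [0.3, -0.5]]
top [ 0.50486114 -0.08121865  1.19748722]
side [ 0.46011861 -0.89508875  1.05087198]
deck top [0.7062 0.0231] -13.291626699727443 [(93, 0.44), (100, -0.49), (81, 0.61), (59, -0.71)]
deck side [0.7084 0.0195] -13.215553913930218 [(86, 0.29), (78, -0.25), (1, 1.52), (62, -0.29)]
deck both [0.7074 0.0223] -13.163049458268306 [(178, 0.21), (178, -0.88), (83, 1.16), (121, -1.08)]
bar top [0.7062 0.0238] -13.783069574398617 [(8, 1.43), (126, -0.2), (6, -0.22), (0, None)]
bar side [ 0.6439 -0.2476] -13.378537113857595 [(28, -0.21), (54, 0.18), (0, None), (1, 0.0)]
bar both [0.7077 0.0238] -13.53115551303378 [(51, 0.82), (192, -1.41), (7, -0.28), (0, None)]
cradle top [ 0.578  -0.3107] 5.122727196954626 [(31, 0.62), (24, -0.74), (20, -0.04), (32, 0.03)]
cradle side [ 0.5783 -0.314 ] 5.202460101006142 [(39, 0.17), (41, -0.18), (43, -0.49), (47, 0.34)]
cradle both [ 0.5782 -0.3129] 5.491520708227172 [(70, 0.34), (66, -0.33), (62, -0.96), (79, 0.29)]
eye top [ 0.6469 -0.0014] 45 0.0016267329767274494
eye side [ 0.6488 -0.0027] 43 0.0016862486420116468
```

```bash
cat > plan.py <<'E'
import numpy as np,json,sys,os
from scipy.spatial.transform import Rotation as Ro
from cell import env
np.set_printoptions(suppress=True,precision=4)
ST=np.array([.7073,.0213]);SY=np.radians(-13.3)
CR=np.array([.578,-.3124]);CY=5.2
def stw(x,y,z): c,s=np.cos(SY),np.sin(SY); return np.array([ST[0]+c*x-s*y,ST[1]+s*x+c*y,z])
def toolR(yaw,lean=30):
    y=Ro.from_euler('z',yaw,degrees=True).apply([np.sin(np.radians(lean)),0,-np.cos(np.radians(lean))])
    z=Ro.from_euler('z',yaw,degrees=True).apply([0,-1,0]); x=np.cross(y,z)
    return np.c_[x,y,z]
OFF=np.array([-.0375,0,.083])     # grip in puller frame
def tcp_for_tip(tip,yaw):
    R=toolR(yaw); return np.array(tip)+Ro.from_euler('z',yaw,degrees=True).apply(OFF)+.008*R[:,1],R
def meas():
    o=env.get_obs(); return np.array(o["tool_pos"]),Ro.from_euler('xyz',o["tool_rot"],degrees=True).as_matrix()
def load():
    if os.path.exists("cmd.json"):
        d=json.load(open("cmd.json")); return np.array(d["p"]),np.array(d["R"])
    return np.array([.194,-.62,.234]),Ro.from_euler('xyz',[-90,0,-162.594],degrees=True).as_matrix()
def save(row):
    p,R=load(); p2=p+R@np.array(row[:3])/1e3; R2=R@Ro.from_rotvec(row[3:],degrees=True).as_matrix()
    json.dump(dict(p=p2.tolist(),R=R2.tolist()),open("cmd.json","w"))
def row(p,R):
    p0,R0=load(); return np.r_[R0.T@(p-p0)*1e3,Ro.from_matrix(R0.T@R).as_rotvec(degrees=True)].round(1)
def status():
    o=env.get_obs(); p,R=meas(); pc,Rc=load()
    tip=p-.008*R[:,1]-R@toolR(0).T@OFF
    print("t",round(o["time_s"],2),"tcp",p,"cmd-meas mm",(pc-p)*1e3,"rot err",Ro.from_matrix(R.T@Rc).as_rotvec(degrees=True),"F",np.round(o["force"],1),"T",np.round(o["wrist_torque"],2),"grip",o["grip_width"]); print("nominal tip",tip)
E
python3 - <<'E'
from plan import *
status()
yaw=CY; s=np.r_[CR+Ro.from_euler('z',CY,degrees=True).apply([.03,0,0])[:2],.08]; print("seat",s)
p,R=tcp_for_tip(s,yaw); print(p)
print("pre",row(p-.11*R[:,1],R).tolist())
E
```

```text
t 1.4 tcp [ 0.1944 -0.6203  0.2336] cmd-meas mm [-0.3889  0.2627  0.4171] rot err [-0.0034 -0.0031  0.0038] F [ 0.3 -0.   0.4] T [-0.01  0.02  0.02] grip 0.08695398723439708
nominal tip [ 0.1858 -0.623   0.151 ]
seat [ 0.6079 -0.3097  0.08  ]
[ 0.5745 -0.3127  0.1561]
pre [-401.3, -17.3, -191.0, 3.2, 11.9, 29.9]
```

move_arm([
  [-200,-8,-95,1.6,6,15],
  [-401,-17,-191,3.2,11.9,29.9],
  [-401,-17,-191,3.2,11.9,29.9],
  [-401,-17,-191,3.2,11.9,29.9],
  [-401,-17,-191,3.2,11.9,29.9],
  [-401,-17,-191,3.2,11.9,29.9],
  [-401,-17,-191,3.2,11.9,29.9],
  [-401,-17,-191,3.2,11.9,29.9],
  [-401,-17,-191,3.2,11.9,29.9],
  [-401,-17,-191,3.2,11.9,29.9],
  [-401,-17,-191,3.2,11.9,29.9],
  [-401,-17,-191,3.2,11.9,29.9],
  [-401,-17,-191,3.2,11.9,29.9],
  [-401,-17,-191,3.2,11.9,29.9],
  [-401,-17,-191,3.2,11.9,29.9],
  [-401,-17,-191,3.2,11.9,29.9],
  [-401,-17,-191,3.2,11.9,29.9],
  [-401,-17,-191,3.2,11.9,29.9],
], claw=60, newtons=50)

```text
time_s: 2.9
tool_pos: [0.5193, -0.319, 0.2504]
tool_rot: [-90.0, 30.0, -174.9]
force: [-0.4, 0.5, -0.2]
grip_width: 0.06
```

Reached. I'll look before advancing.

Run:
```python
from plan import *
save([-401,-17,-191,3.2,11.9,29.9]); status()
from h import *
for c,b in (("side",(250,400,250,400,5)),("top",(350,450,180,300,5))):
    p,d=read_camera(c); np.save(f"pics/{c}1.npy",d); im=cv2.convertScaleAbs(p[:,:,::-1],alpha=1.4)
    crop(c,im,f"pics/{c}1.png",*b[:4],4)
s=[.6079,-.3097,.08]; p,R=tcp_for_tip(s,CY); print("adv",row(p,R).tolist())
```

```text
t 2.9 tcp [ 0.5193 -0.319   0.2504] cmd-meas mm [0.1943 1.1868 0.5734] rot err [-0.0403 -0.0902  0.0075] F [-0.4  0.5 -0.2] T [-0.    0.62  0.  ] grip 0.059952944191432087
nominal tip [ 0.5527 -0.316   0.1744]
adv [-0.4, 109.8, -0.0, 0.0, 0.0, -0.0]
```

View pics/side1.png

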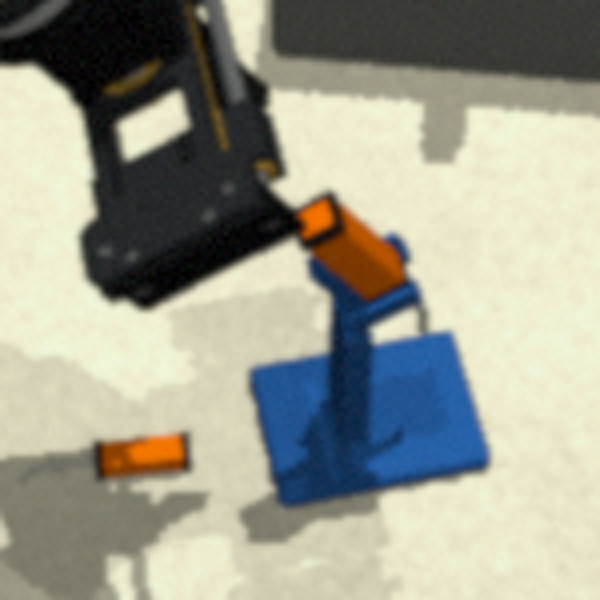

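View pics/top1.png

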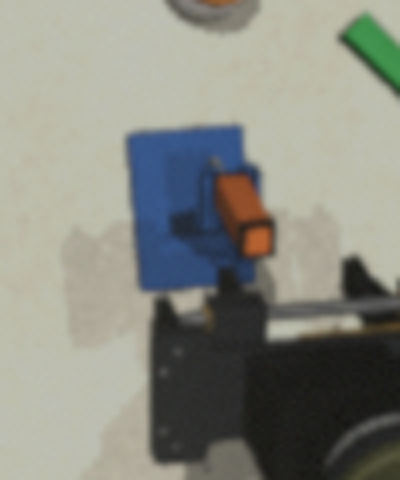

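Run:
```python
from plan import *
from h import *
p,R=meas()
pts={"tcp":p,"f+":p+.011*R[:,1]+.03*R[:,2],"f-":p+.011*R[:,1]-.03*R[:,2]}
Rz=Ro.from_euler('z',CY,degrees=True)
s=np.array([.6079,-.3097,.08])
for n,l in(("hand top",.118),("hand foot",.048)):
    pts[n]=s+Rz.apply([-.5*(l-0)+0,0,.018+.866*l]) if 0 else s+Rz.apply([-.5*(l-.008+0),0,.018+.866*(l-.008)])
pts["hand top"]=s+Rz.apply(OFF+.035*np.array([-.5,0,.866])); pts["hand foot"]=s+Rz.apply(OFF-.035*np.array([-.5,0,.866]))
pts["tip"]=s
for n,X in pts.items():
    print(n,X,"top",((proj("top",X)[0][0]-[350,180])*4).round(),"side",((proj("side",X)[0][0]-[250,250])*4).round())
```

```text
tcp [ 0.5196 -0.3185  0.2505] top [289. 287.] side [248. 157.]
f+ [ 0.5278 -0.3479  0.241 ] top [338. 273.] side [276. 224.]
f- [ 0.5224 -0.2882  0.241 ] top [229. 282.] side [247. 113.]
hand top [ 0.5531 -0.3147  0.1933] top [257. 230.] side [323. 218.]
hand foot [ 0.588  -0.3115  0.1327] top [229. 177.] side [394. 277.]
tip [ 0.6079 -0.3097  0.08  ] top [208. 152.] side [430. 329.]
```

move_arm([
  [-0.5,25,0,0,0,0],
  [-0.5,50,0,0,0,0],
  [-0.5,75,0,0,0,0],
  [-0.5,95,0,0,0,0],
  [-0.5,105,0,0,0,0],
  [-0.5,110,0,0,0,0],
  [-0.5,110,0,0,0,0],
  [-0.5,110,0,0,0,0],
])

```text
time_s: 3.67
tool_pos: [0.5753, -0.3136, 0.1564]
tool_rot: [-89.9, 30.1, -174.8]
force: [-0.0, -0.2, -0.1]
grip_width: 0.0599
```

Run:
```python
from plan import *
save([-.5,110,0,0,0,0]); status()
from h import *
for c,b in (("side",(250,400,250,400,5)),("top",(350,450,180,300,5))):
    p,d=read_camera(c); np.save(f"pics/{c}2.npy",d); im=cv2.convertScaleAbs(p[:,:,::-1],alpha=1.6)
    crop(c,im,f"pics/{c}2.png",*b[:4],4)
```

```text
t 3.67 tcp [ 0.5753 -0.3136  0.1564] cmd-meas mm [-0.5187  0.8804 -0.3959] rot err [-0.0564 -0.0011 -0.039 ] F [-0.  -0.2 -0.1] T [-0.03  0.58 -0.02] grip 0.05994410140140414
nominal tip [ 0.6087 -0.3107  0.0804]
```

View pics/side2.png

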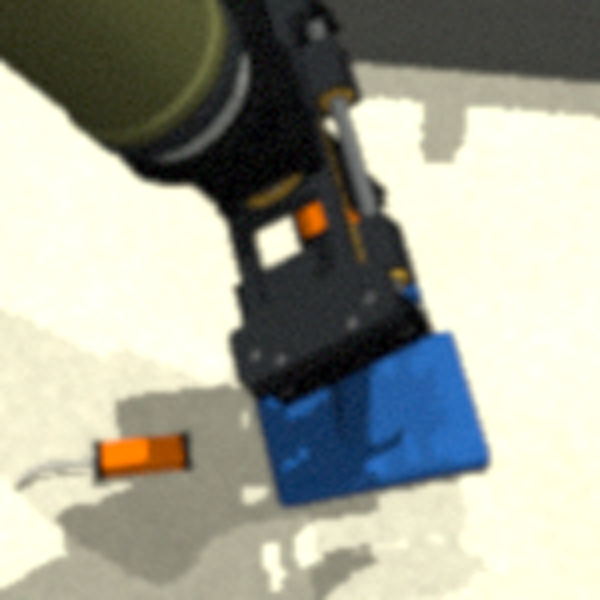

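View pics/top2.png

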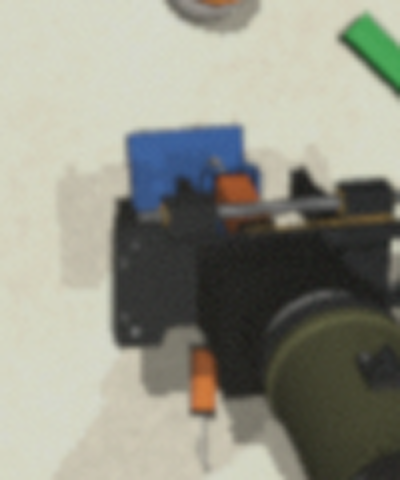

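The handle stands between the fingers (top view: fingers at x 185 and 300, handle at 237). Closing.

move_arm([
  [0,0,0,0,0,0],
  [0,0,0,0,0,0],
  [0,0,0,0,0,0],
  [0,0,0,0,0,0],
  [0,0,0,0,0,0],
  [0,0,0,0,0,0],
  [0,0,0,0,0,0],
  [0,0,0,0,0,0],
], claw=0, newtons=55)

```text
time_s: 4.43
tool_pos: [0.5751, -0.3129, 0.1555]
tool_rot: [-90.0, 30.0, -174.8]
force: [-0.8, 1.1, -0.7]
grip_width: 0.0194
```

Run:
```python
from plan import *
status(); p,R=load(); print("up60",row(p+[0,0,.06],R).tolist(),"up10",row(p+[0,0,.01],R).tolist())
```

```text
t 4.43 tcp [ 0.5751 -0.3129  0.1555] cmd-meas mm [-0.4015  0.1578  0.496 ] rot err [0.0078 0.0054 0.0069] F [-0.8  1.1 -0.7] T [0.02 0.54 0.06] grip 0.01943466573014248
nominal tip [ 0.6085 -0.3099  0.0794]
up60 [-30.0, -52.0, 0.0, 0.0, 0.0, 0.0] up10 [-5.0, -8.7, 0.0, 0.0, 0.0, 0.0]
```

```bash
cp cmd.json seatcmd.json
```

move_arm([
  [-2.5,-4.3,0,0,0,0],
  [-5,-8.7,0,0,0,0],
  [-10,-17.3,0,0,0,0],
  [-20,-34.6,0,0,0,0],
  [-30,-52,0,0,0,0],
  [-40,-69.3,0,0,0,0],
  [-40,-69.3,0,0,0,0],
])

```text
time_s: 5.02
tool_pos: [0.5775, -0.3146, 0.2421]
tool_rot: [-89.5, 30.4, -174.6]
force: [0.7, -0.5, 0.0]
grip_width: 0.02
```

Run:
```python
from plan import *
save([-40,-69.3,0,0,0,0]); status()
from h import *
for c,b in (("side",(250,400,200,350,5)),("top",(350,450,130,250,5))):
    p,d=read_camera(c); np.save(f"pics/{c}3.npy",d); im=cv2.convertScaleAbs(p[:,:,::-1],alpha=1.6)
    crop(c,im,f"pics/{c}3.png",*b[:4],4)
# hover over eye, puller yaw = station yaw
tip=np.array([.6478,-.002,.125]); yaw=-13.3
p,R=tcp_for_tip(tip,yaw); print("hover",p,row(p,R).tolist())
p,R=tcp_for_tip([.60,-.15,.16],yaw/2); print("via",row(p,R).tolist())
```

```text
t 5.02 tcp [ 0.5775 -0.3146  0.2421] cmd-meas mm [-2.8266  1.8236 -6.1012] rot err [-0.3504  0.1625 -0.3719] F [ 0.7 -0.5  0. ] T [-0.06  0.56 -0.05] grip 0.019985807838875155
nominal tip [ 0.6114 -0.312   0.1663]
hover [0.6152 0.0057 0.2011] [-42.6, 64.9, -313.5, 9.3, 16.0, -0.0]
via [-6.3, 3.5, -166.7, 5.9, 10.3, -0.0]
```

View pics/side3.png

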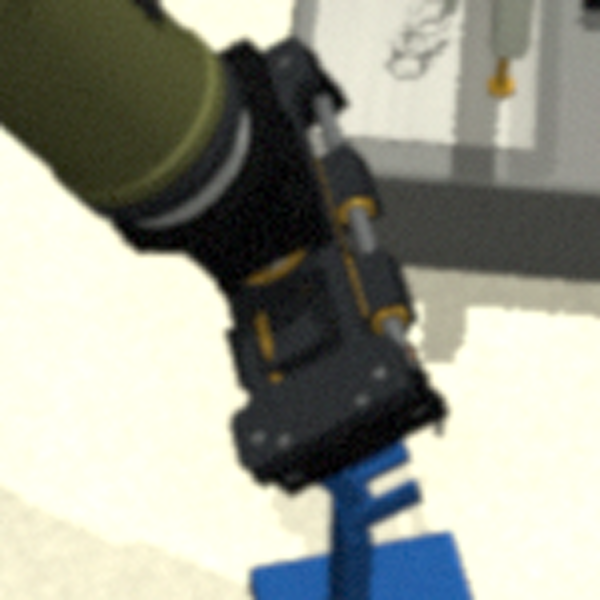

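View pics/top3.png

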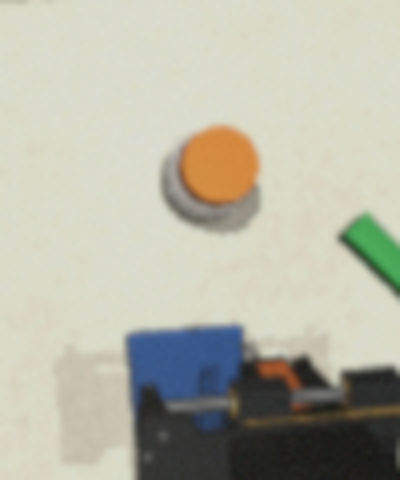

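move_arm([
  [-6,3,-40,2,3,0],
  [-6,3,-80,4,7,0],
  [-6,3,-120,6,10,0],
  [-6,10,-160,7,12,0],
  [-15,20,-200,9,15,0],
  [-25,35,-235,9.3,16,0],
  [-34,50,-270,9.3,16,0],
  [-40,58,-295,9.3,16,0],
  [-43,63,-313,9.3,16,0],
  [-43,63,-313,9.3,16,0],
  [-43,63,-313,9.3,16,0],
  [-43,63,-313,9.3,16,0],
])

```text
time_s: 6.12
tool_pos: [0.6142, 0.0036, 0.2013]
tool_rot: [-89.9, 29.9, 166.7]
force: [-0.5, -0.5, -1.0]
grip_width: 0.0197
```

Run:
```python
from plan import *
save([-43,63,-313,9.3,16,0]); status()
from h import *
for c,b in (("side",(310,410,150,270,6)),("top",(230,330,150,240,8))):
    p,d=read_camera(c); np.save(f"pics/{c}4.npy",d); cv2.imwrite(f"pics/{c}4full.png",p[:,:,::-1]); im=cv2.convertScaleAbs(p[:,:,::-1],alpha=1.6)
    crop(c,im,f"pics/{c}4.png",*b[:4],b[4]-1)
```

```text
t 6.12 tcp [0.6142 0.0036 0.2013] cmd-meas mm [0.4439 1.6424 1.5892] rot err [-0.0668 -0.0612  0.1217] F [-0.5 -0.5 -1. ] T [ 0.14  0.68 -0.01] grip 0.019655074469420705
nominal tip [ 0.6467 -0.0043  0.1252]
```

View pics/side4.png

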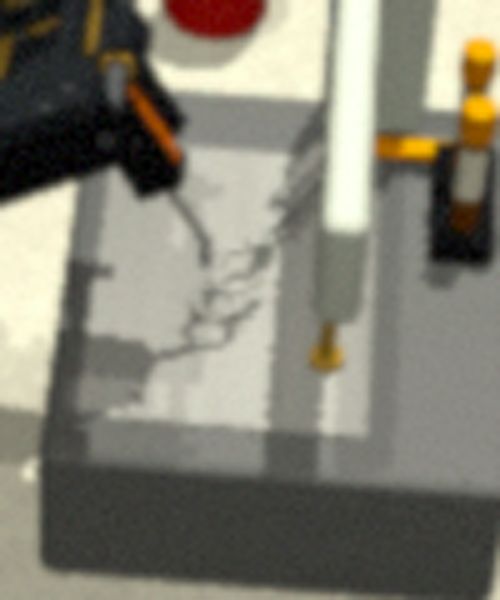

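View pics/top4.png

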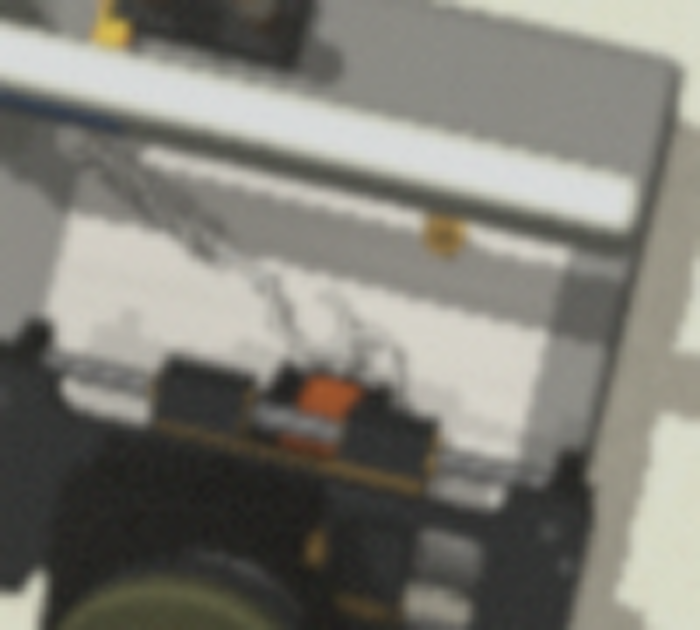

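The side view shows the tip end at crop (207,262), and the loop just below it. The top view is blocked by the gripper. I'll use side depth.

Run:
```python
from ref import hmap,proj,back
import numpy as np,cv2
from plan import meas,OFF,toolR
A=hmap("side","pics/side4.npy"); x0,x1,y0,y1,s=335,385,180,225,14
h=A[y0:y1,x0:x1,2]; m=np.clip((h-.08)/.06,0,1)*255
im=cv2.applyColorMap(cv2.resize(m.astype(np.uint8),None,fx=s,fy=s,interpolation=cv2.INTER_NEAREST),cv2.COLORMAP_JET)
p,R=meas(); tip=p-.008*R[:,1]-R@toolR(0).T@OFF
for X,col in((tip,(255,255,255)),(tip+[0,0,.018],(255,255,255)),([.6478,-.002,.103],(0,0,0)),([.6488,-.0027,.103],(255,0,255))):
    q=(proj("side",X)[0][0]-[x0,y0]+.5)*s; cv2.circle(im,tuple(int(v) for v in q),4,col,2); print(X,proj("side",X)[0][0])
cv2.imwrite("pics/h4.png",im)
for v in range(194,206): print(v,[(u,round(float(A[v,u,2])*1e3)) for u in range(344,358) if A[v,u,2]>.112])
```

```text
[ 0.70797942  0.02227247 -0.23279481] [[1.7, -2.2], [-0.2, 0.2], [-1.5, -0.1], [-0.8, -2.3], [-1.1, -1.7], [-1.8, 0.3], [0.8, 2.4], [-1.6, 2.0], [0.3, -0.5]]
top [ 0.50486114 -0.08121865  1.19748722]
side [ 0.46011861 -0.89508875  1.05087198]
[ 0.6471 -0.0051  0.1258] [352.6263 203.5375]
[ 0.6471 -0.0051  0.1438] [352.9642 197.8677]
[0.6478, -0.002, 0.103] [352.3031 209.5459]
[0.6488, -0.0027, 0.103] [352.786  209.7254]
194 [(348, 157), (349, 156)]
195 [(348, 154), (349, 154), (350, 154)]
196 [(349, 152), (350, 150), (351, 151)]
197 [(350, 147), (351, 147)]
198 [(350, 142), (351, 144)]
199 [(350, 140), (351, 142)]
200 [(350, 136), (351, 141)]
201 [(350, 133), (351, 135)]
202 [(350, 131), (351, 133)]
203 [(350, 124), (351, 128)]
204 []
205 []
```

View pics/h4.png

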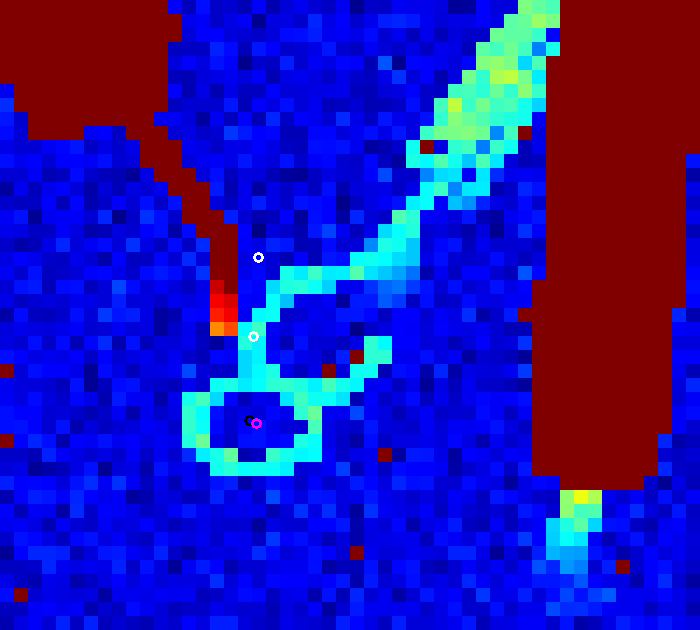

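Run:
```python
from ref import hmap,proj,back
import numpy as np
A=hmap("side","pics/side4.npy")
h=A[:,:,2]
# rod axis samples in vertical part, rows 198-203, world points directly
P=np.array([A[v,u] for v in range(198,204) for u in(350,351)]); print(P.round(4))
print("tip by ray z=.125",back("side",[350.5,203.3],h=.125), "mid of vertical z=.135", back("side",[350.5,200.5],h=.135))
# ring refit
from scipy.optimize import least_squares
x0,x1,y0,y1=347,359,206,215
m=(h[y0:y1,x0:x1]>.0955)&(h[y0:y1,x0:x1]<.112); v,u=np.nonzero(m); X=back("side",np.c_[u+x0,v+y0],h=.103)
r=least_squares(lambda q:np.hypot(X[:,0]-q[0],X[:,1]-q[1])-.010,X[:,:2].mean(0),loss="soft_l1",f_scale=.001); print("ring",r.x)
```

```text
[ 0.70797942  0.02227247 -0.23279481] [[1.7, -2.2], [-0.2, 0.2], [-1.5, -0.1], [-0.8, -2.3], [-1.1, -1.7], [-1.8, 0.3], [0.8, 2.4], [-1.6, 2.0], [0.3, -0.5]]
top [ 0.50486114 -0.08121865  1.19748722]
side [ 0.46011861 -0.89508875  1.05087198]
[[ 0.6408 -0.0029  0.142 ]
 [ 0.6426 -0.0054  0.1442]
 [ 0.6407 -0.0039  0.1398]
 [ 0.6425 -0.0065  0.1422]
 [ 0.641  -0.0031  0.1359]
 [ 0.6423 -0.0082  0.1408]
 [ 0.641  -0.0036  0.1332]
 [ 0.6429 -0.0056  0.1349]
 [ 0.641  -0.0044  0.1308]
 [ 0.6427 -0.0072  0.1334]
 [ 0.6417 -0.0014  0.1244]
 [ 0.6432 -0.0053  0.1282]]
tip by ray z=.125 [[ 0.64260242 -0.0029876   0.125     ]] mid of vertical z=.135 [[ 0.64204657 -0.00397087  0.135     ]]
ring [ 0.64876207 -0.00269839]
```

Run:
```python
from plan import *
status()
p,R=tcp_for_tip([.6538,-.0046,.125],-13.3); print(row(p,R).tolist())
```

```text
t 6.22 tcp [0.6145 0.0028 0.2019] cmd-meas mm [0.1254 2.4473 0.9981] rot err [-0.1141 -0.1387  0.0551] F [-0.6 -0.1 -0.9] T [ 0.21  0.64 -0.01] grip 0.020064141693056117
nominal tip [ 0.6471 -0.0051  0.1258]
[-5.0, 5.0, 0.5, -0.0, 0.0, -0.0]
```

move_arm([
  [-2.5,2.5,0,0,0,0],
  [-5,5,0.5,0,0,0],
  [-5,5,0.5,0,0,0],
  [-5,5,0.5,0,0,0],
  [-5,5,0.5,0,0,0],
  [-5,5,0.5,0,0,0],
  [-5,5,0.5,0,0,0],
  [-5,5,0.5,0,0,0],
])

```text
time_s: 6.88
tool_pos: [0.6216, 0.003, 0.2007]
tool_rot: [-89.9, 30.0, 166.8]
force: [0.5, 0.7, -0.8]
grip_width: 0.0197
```

```bash
cat > look.py <<'E'
import sys
from plan import *
from h import *
from scipy.optimize import least_squares
n=sys.argv[1]
def hm(d):
    v,u=np.mgrid[0:480,0:640]; return back("side",np.c_[u.ravel(),v.ravel()].astype(float),z=d.ravel()).reshape(480,640,3)
status(); pic,d=read_camera("side"); status(); A=hm(d); h=A[...,2]
x0,x1,y0,y1,s=335,395,175,235,10
m=np.clip((h[y0:y1,x0:x1]-.08)/.06,0,1)*255
a=cv2.applyColorMap(cv2.resize(m.astype(np.uint8),None,fx=s,fy=s,interpolation=cv2.INTER_NEAREST),cv2.COLORMAP_JET)
cv2.imwrite(f"pics/h{n}.png",a); np.save(f"pics/side{n}.npy",d)
im=cv2.convertScaleAbs(pic[:,:,::-1],alpha=1.6); crop("side",im,f"pics/s{n}.png",310,430,150,270,5)
E
python3 - <<'E'
from plan import save; save([-5,5,.5,0,0,0])
E
python3 look.py 5
python3 - <<'E'
from ref import hmap,back
import numpy as np
A=hmap("side","pics/side5.npy")
for v in range(196,208): print(v,[(u,A[v,u].round(4).tolist()) for u in range(346,360) if A[v,u,2]>.115])
E
```

```text
t 6.88 tcp [0.6216 0.003  0.2007] cmd-meas mm [-0.3893  0.1732  0.4197] rot err [-0.0061  0.0121 -0.006 ] F [ 0.5  0.7 -0.8] T [0.23 0.66 0.02] grip 0.01974103903960979
nominal tip [ 0.6542 -0.0048  0.1246]
t 6.93 tcp [0.6216 0.0029 0.2007] cmd-meas mm [-0.4029  0.206   0.411 ] rot err [-0.0075  0.0105 -0.0087] F [ 1.5 -0.5 -0.1] T [ 0.16  0.69 -0.02] grip 0.019860017298306817
nominal tip [ 0.6542 -0.0049  0.1246]
[ 0.70797942  0.02227247 -0.23279481] [[1.7, -2.2], [-0.2, 0.2], [-1.5, -0.1], [-0.8, -2.3], [-1.1, -1.7], [-1.8, 0.3], [0.8, 2.4], [-1.6, 2.0], [0.3, -0.5]]
top [ 0.50486114 -0.08121865  1.19748722]
side [ 0.46011861 -0.89508875  1.05087198]
196 [(352, [0.6447, -0.0049, 0.1497]), (353, [0.6466, -0.0064, 0.151]), (354, [0.6495, -0.0037, 0.1479])]
197 [(353, [0.6469, -0.006, 0.1474]), (354, [0.6485, -0.0087, 0.1499]), (355, [0.6514, -0.0061, 0.1469])]
198 [(354, [0.6497, -0.0039, 0.1419]), (355, [0.6514, -0.0066, 0.1443])]
199 [(353, [0.6473, -0.005, 0.1401]), (354, [0.6498, -0.0042, 0.139]), (355, [0.6518, -0.0051, 0.1396])]
200 [(353, [0.6479, -0.0028, 0.1347]), (354, [0.6499, -0.0044, 0.1361]), (355, [0.6518, -0.0059, 0.1372])]
201 [(353, [0.6483, -0.0016, 0.1302]), (354, [0.6494, -0.0074, 0.1359]), (355, [0.6523, -0.0043, 0.1324]), (356, [0.4601, -0.8951, 1.0509])]
202 [(353, [0.6481, -0.0031, 0.1286]), (354, [0.6494, -0.0077, 0.1331]), (355, [0.6524, -0.0046, 0.1295])]
203 [(354, [0.6497, -0.0071, 0.1292])]
204 []
205 [(352, [0.4601, -0.8951, 1.0509])]
206 []
207 []
```

View pics/h5.png

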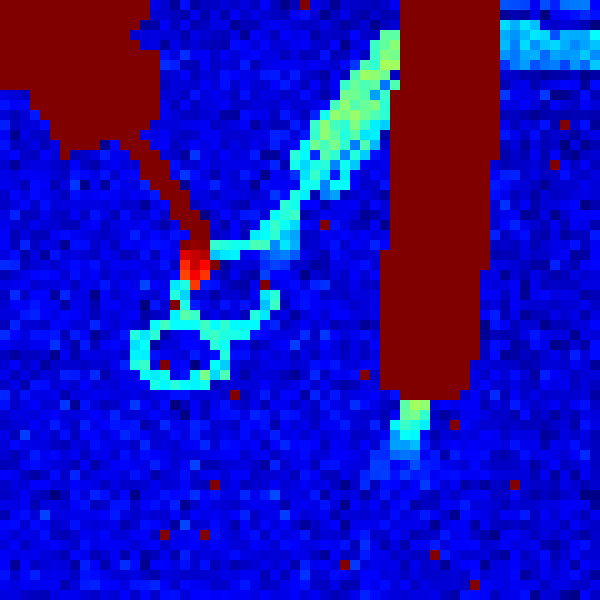

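The rod axis lies at about (.650,-.003) and the loop centre at (.6488,-.0027) in the side frame, so they line up. Lowering 31 mm in steps.

move_arm([
  [4,6.5,0,0,0,0],
  [8,13,0,0,0,0],
  [11,18,0,0,0,0],
  [13,21.5,0,0,0,0],
  [15,24.5,0,0,0,0],
  [16,26.5,0,0,0,0],
  [16,26.5,0,0,0,0],
  [16,26.5,0,0,0,0],
  [16,26.5,0,0,0,0],
])

```text
time_s: 7.68
tool_pos: [0.6213, 0.003, 0.17]
tool_rot: [-89.9, 30.1, 166.8]
force: [-0.4, 0.5, -0.5]
grip_width: 0.0199
```

```bash
python3 - <<'E'
from plan import save; save([16,26.5,0,0,0,0])
E
python3 look.py 6
```

```text
t 7.68 tcp [0.6213 0.003  0.17  ] cmd-meas mm [-0.6614  0.2055  0.1093] rot err [ 0.0021  0.0047 -0.0325] F [-0.4  0.5 -0.5] T [0.15 0.69 0.02] grip 0.01985700047150683
nominal tip [ 0.6539 -0.0047  0.094 ]
t 7.73 tcp [0.6213 0.003  0.1701] cmd-meas mm [-0.6894  0.2261  0.043 ] rot err [-0.0023  0.0052 -0.0404] F [-1.4 -0.2 -1.5] T [ 0.19  0.71 -0.01] grip 0.019375736754745253
nominal tip [ 0.654  -0.0048  0.0941]
```

View pics/h6.png

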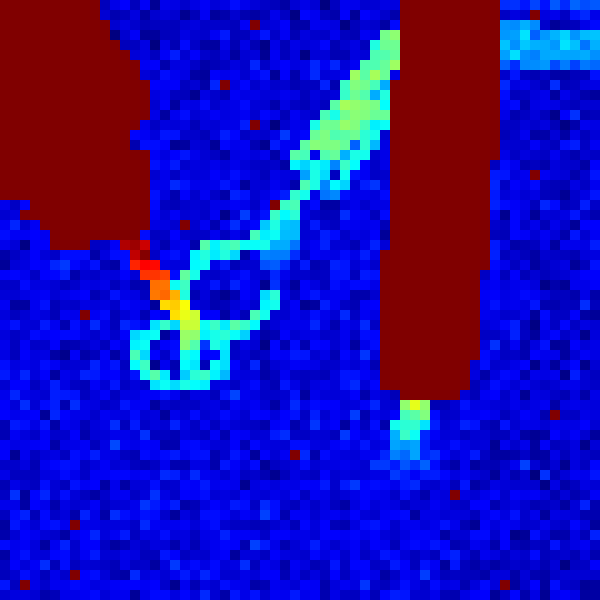

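View pics/s6.png

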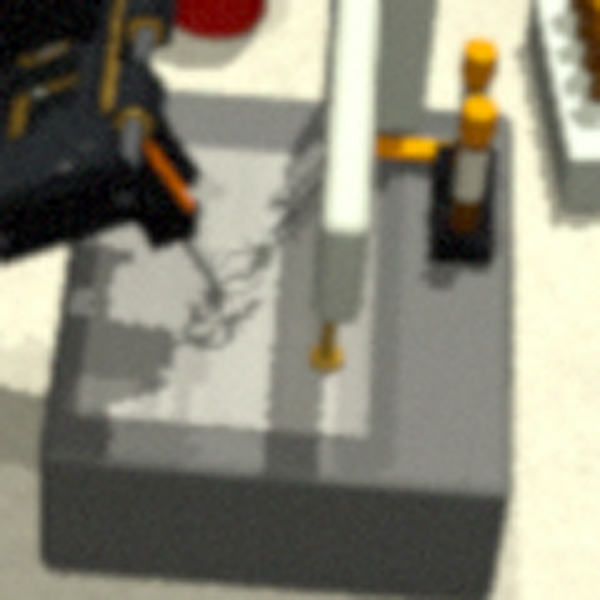

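Run:
```python
from h import *
a=cv2.imread("pics/side0.png").astype(int); 
roi=a[205:235,365:390]; m=(roi[...,2]>roi[...,0]*2)&(roi[...,2]>60)
for r in range(30): print(205+r,''.join('#' if q else '.' for q in m[r]))
for X in ([.6959,-.0327,.085],[.6959,-.0327,.102],[.6954,-.0308,.085]): print(X,proj("side",X)[0])
print(back("side",[374.5,220.5],h=.087))
```

```text
205 .........................
206 .........................
207 .........................
208 .........................
209 .........................
210 .........................
211 .........................
212 .........................
213 .........................
214 .........................
215 .........................
216 .........................
217 .........................
218 .........................
219 ........##.#.............
220 .......######............
221 .......######............
222 ........#####............
223 .........###.............
224 .........................
225 .........................
226 .........................
227 .........................
228 .........................
229 .........................
230 .........................
231 .........................
232 .........................
233 .........................
234 .........................
[0.6959, -0.0327, 0.085] [[375.02962498 222.73714964]]
[0.6959, -0.0327, 0.102] [[375.56452988 217.64278906]]
[0.6954, -0.0308, 0.085] [[374.65590414 222.14821539]]
[[ 0.69552504 -0.02752309  0.087     ]]
```

Run:
```python
from h import *
print(back("top",[235+643/11-.5,160+260/11-.5],h=.087),"expect .6937 -.0299"); print(back("side",[335+321/8-.5,170+409/8-.5],h=.087),"expect .6959 -.0325")
```

```text
[[ 0.69390673 -0.02958887  0.087     ]] expect .6937 -.0299
[[ 0.6957345  -0.02794111  0.087     ]] expect .6959 -.0325
```

```bash
cat > polar.py <<'E'
from plan import *
ROOT=np.array([.7315,.0976])
def pol(r,th,z=.0945):
    a=np.radians(-13.3)+np.radians(th); return np.r_[ROOT+r/1e3*np.array([np.sin(a),-np.cos(a)]),z]
def cur():
    p,R=meas(); t=p-.008*R[:,1]-R@toolR(0).T@OFF; d=t[:2]-ROOT
    print("polar r",np.hypot(*d)*1e3,"th",np.degrees(np.arctan2(d[0],-d[1]))+13.3,"z",t[2])
def rows(L,yaw=-13.3):
    for q in L:
        p,R=tcp_for_tip(pol(*q),yaw); print(q,row(p,R).tolist())
E
python3 - <<'E'
from polar import *
cur(); rows([(136,-24),(145,-24),(155,-24),(165,-24),(175,-24),(179,-24)])
E
```

```text
polar r 128.4075885779354 th -23.836439076294095 z 0.09407298702410984
(136, -24) [2.1, -1.7, 6.9, -0.0, 0.0, -0.0]
(145, -24) [5.2, -3.5, 15.1, -0.0, 0.0, -0.0]
(155, -24) [8.8, -5.5, 24.3, -0.0, 0.0, -0.0]
(165, -24) [12.3, -7.6, 33.4, -0.0, 0.0, -0.0]
(175, -24) [15.8, -9.6, 42.5, -0.0, 0.0, -0.0]
(179, -24) [17.2, -10.4, 46.2, -0.0, 0.0, -0.0]
```

move_arm([
  [2,-1.5,7,0,0,0],
  [3.5,-2.5,11,0,0,0],
  [5,-3.5,15,0,0,0],
  [7,-4.5,20,0,0,0],
  [9,-5.5,24.5,0,0,0],
  [12.3,-7.6,33.5,0,0,0],
  [15.8,-9.6,42.5,0,0,0],
  [17.2,-10.4,46.2,0,0,0],
  [17.2,-10.4,46.2,0,0,0],
  [17.2,-10.4,46.2,0,0,0],
  [17.2,-10.4,46.2,0,0,0],
])

```text
time_s: 8.65
tool_pos: [0.5921, -0.0357, 0.171]
tool_rot: [-90.0, 30.2, 166.8]
force: [3.1, 4.5, -1.4]
grip_width: 0.0197
```

```bash
python3 - <<'E'
from plan import save; save([17.2,-10.4,46.2,0,0,0])
from polar import *; cur()
E
python3 look.py 7
```

```text
polar r 176.69842304513608 th -23.798043877342348 z 0.0950548638028591
t 8.65 tcp [ 0.5921 -0.0357  0.171 ] cmd-meas mm [-1.6522 -1.4234 -0.4433] rot err [ 0.1136  0.0563 -0.1291] F [ 3.1  4.5 -1.4] T [ 1.3  -0.07  0.67] grip 0.01973197300690929
nominal tip [ 0.6249 -0.0433  0.0951]
t 8.7 tcp [ 0.5921 -0.0356  0.171 ] cmd-meas mm [-1.6432 -1.517  -0.3647] rot err [ 0.122   0.0637 -0.1199] F [ 3.5  4.5 -1.2] T [ 1.29 -0.08  0.7 ] grip 0.019730639513317865
nominal tip [ 0.6249 -0.0432  0.095 ]
```

View pics/h7.png

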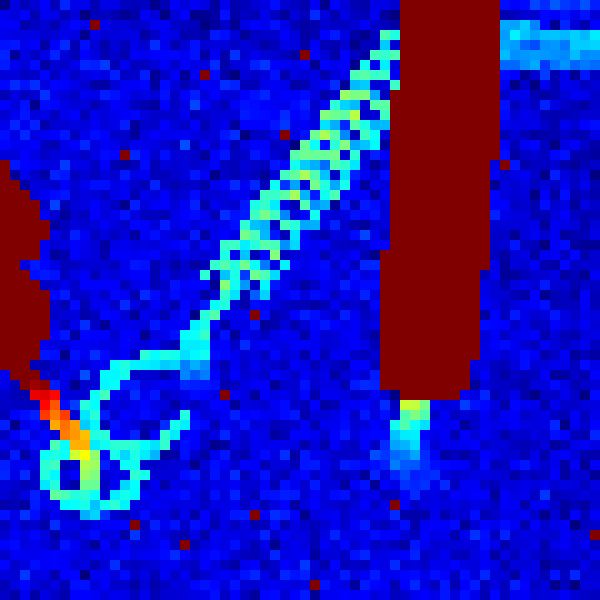

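View pics/s7.png

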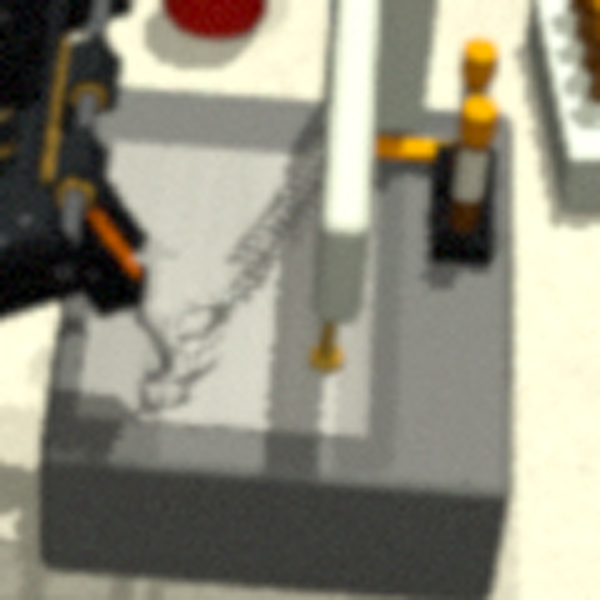

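```bash
cat > ring.py <<'E'
import sys
from h import *
from scipy.optimize import least_squares
def hm(f):
    d=np.load(f); v,u=np.mgrid[0:480,0:640]; return back("side",np.c_[u.ravel(),v.ravel()].astype(float),z=d.ravel()).reshape(480,640,3)
f,x0,x1,y0,y1=sys.argv[1],*map(int,sys.argv[2:6])
h=hm(f)[...,2]; v,u=np.nonzero((h[y0:y1,x0:x1]>.0955)&(h[y0:y1,x0:x1]<.109)); X=back("side",np.c_[u+x0,v+y0],h=.103)
r=least_squares(lambda q:np.hypot(X[:,0]-q[0],X[:,1]-q[1])-.010,X[:,:2].mean(0),loss="soft_l1",f_scale=.001)
S=np.array([.7084,.0215]);a=np.radians(-13.3); root=S+.08*np.array([-np.sin(a),np.cos(a)]); d=r.x-root
print("ring",r.x,"r",np.hypot(*d)*1e3,"th",np.degrees(np.arctan2(d[0],-d[1]))+13.3)
E
python3 ring.py pics/side5.npy 347 359 206 215;python3 ring.py pics/side7.npy 338 351 219 228
python3 - <<'E'
from polar import *
cur(); status(); rows([(179,-20),(179,-16),(179,-12),(179,-8),(180,-5),(180,-4)])
E
```

```text
ring [ 0.64880565 -0.00278751] r 128.51728138537226 th -24.06635857791166
ring [ 0.62294837 -0.03685632] r 171.2872504638403 th -24.024190260208275
polar r 176.62421267408712 th -23.823745261985177 z 0.09497080957200574
t 8.7 tcp [ 0.5921 -0.0356  0.171 ] cmd-meas mm [-1.6432 -1.517  -0.3647] rot err [ 0.122   0.0637 -0.1199] F [ 3.5  4.5 -1.2] T [ 1.29 -0.08  0.7 ] grip 0.019730639513317865
nominal tip [ 0.6249 -0.0432  0.095 ]
(179, -20) [-10.0, 5.8, 4.7, -0.0, 0.0, -0.0]
(179, -16) [-20.3, 11.8, 8.5, -0.0, 0.0, -0.0]
(179, -12) [-30.8, 17.8, 11.6, -0.0, 0.0, -0.0]
(179, -8) [-41.4, 24.0, 13.7, -0.0, 0.0, -0.0]
(180, -5) [-49.4, 28.6, 15.8, -0.0, 0.0, -0.0]
(180, -4) [-52.1, 30.2, 16.1, -0.0, 0.0, -0.0]
```

move_arm([
  [-5,3,3,0,0,0],
  [-10,6,5.5,0,0,0],
  [-15,9,7.5,0,0,0],
  [-20.3,12,9.5,0,0,0],
  [-25.5,15,11,0,0,0],
  [-31,18,12.5,0,0,0],
  [-36,21,13.7,0,0,0],
  [-41.4,24,14.7,0,0,0],
  [-41.4,24,14.7,0,0,0],
  [-41.4,24,14.7,0,0,0],
  [-41.4,24,14.7,0,0,0],
])

```text
time_s: 9.62
tool_pos: [0.6352, -0.0602, 0.1705]
tool_rot: [-90.1, 30.1, 166.8]
force: [2.0, 4.0, -1.0]
grip_width: 0.0193
```

```bash
python3 - <<'E'
from plan import save; save([-41.4,24,14.7,0,0,0])
from polar import *; cur()
rows([(180,-4),(180,-2),(180,0)])
E
python3 look.py 8
```

```text
polar r 177.14176337526297 th -7.705232624616723 z 0.09445256375162564
(180, -4) [-10.7, 6.2, 1.4, -0.0, 0.0, -0.0]
(180, -2) [-16.2, 9.3, 1.7, -0.0, 0.0, -0.0]
(180, 0) [-21.6, 12.5, 1.8, -0.0, 0.0, -0.0]
t 9.62 tcp [ 0.6352 -0.0602  0.1705] cmd-meas mm [-1.5916 -2.1598  0.0757] rot err [ 0.1937  0.0573 -0.0692] F [ 2.  4. -1.] T [1.49 0.17 0.74] grip 0.01929338866646774
nominal tip [ 0.668  -0.0678  0.0945]
t 9.67 tcp [ 0.6352 -0.0602  0.1705] cmd-meas mm [-1.5325 -2.2222  0.0738] rot err [ 0.1893  0.0673 -0.0683] F [ 1.7  4.8 -0.3] T [1.48 0.09 0.75] grip 0.019755980171705562
nominal tip [ 0.6679 -0.0677  0.0945]
```

View pics/h8.png

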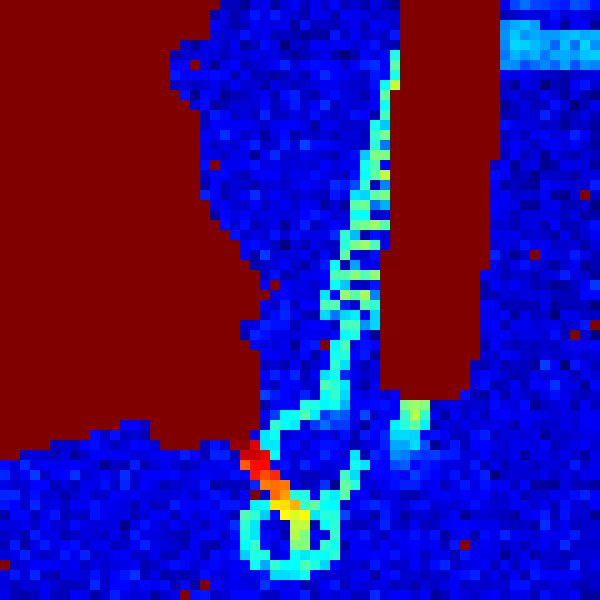

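View pics/s8.png

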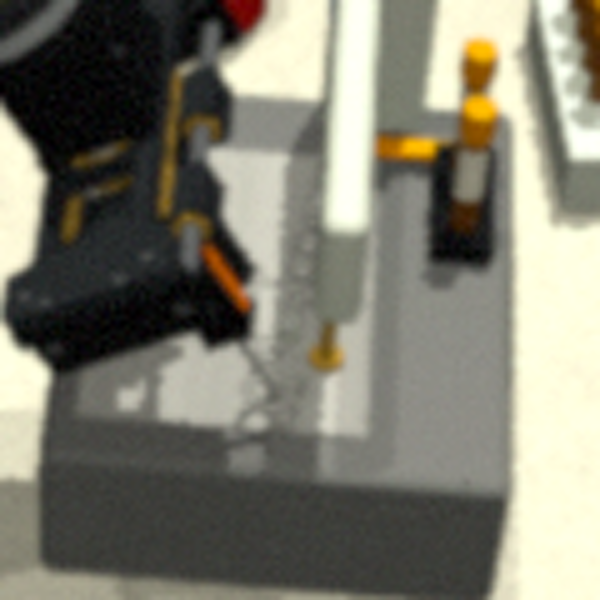

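```bash
python3 ring.py pics/side8.npy 358 371 224 234
```

```text
ring [ 0.66358213 -0.06047021] r 171.87460431648864 th -8.282284284610057
```

move_arm([
  [-5,3,0.8,0,0,0],
  [-10.7,6.2,1.4,0,0,0],
  [-16.2,9.3,1.7,0,0,0],
  [-19,11,1.8,0,0,0],
  [-21.6,12.5,1.8,0,0,0],
  [-21.6,12.5,1.8,0,0,0],
  [-21.6,12.5,1.8,0,0,0],
  [-21.6,12.5,1.8,0,0,0],
])

```text
time_s: 10.33
tool_pos: [0.6587, -0.0651, 0.1698]
tool_rot: [-90.2, 30.0, 166.9]
force: [-0.4, 8.7, 0.3]
grip_width: 0.0196
```

```bash
python3 - <<'E'
from plan import save; save([-21.6,12.5,1.8,0,0,0])
from polar import *; cur()
E
python3 look.py 9
```

```text
polar r 174.68522878508318 th 0.01720327997719906 z 0.09372874043544227
t 10.33 tcp [ 0.6587 -0.0651  0.1698] cmd-meas mm [-1.1376 -4.7691  0.7389] rot err [0.3491 0.1143 0.0142] F [-0.4  8.7  0.3] T [2.43 0.6  1.19] grip 0.019585136830086548
nominal tip [ 0.6914 -0.0724  0.0937]
t 10.38 tcp [ 0.6586 -0.0651  0.1698] cmd-meas mm [-1.1139 -4.7593  0.7429] rot err [0.3478 0.1132 0.014 ] F [ 0.3  8.9 -0.7] T [2.44 0.56 1.14] grip 0.019542878793406212
nominal tip [ 0.6913 -0.0724  0.0937]
```

View pics/h9.png

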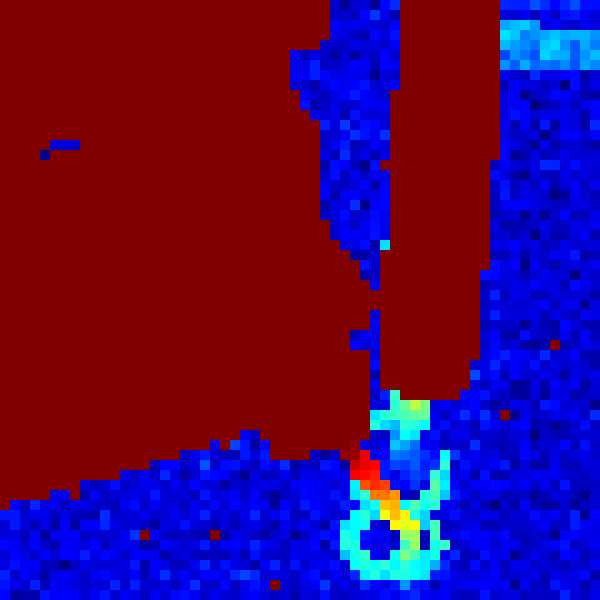

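View pics/s9.png

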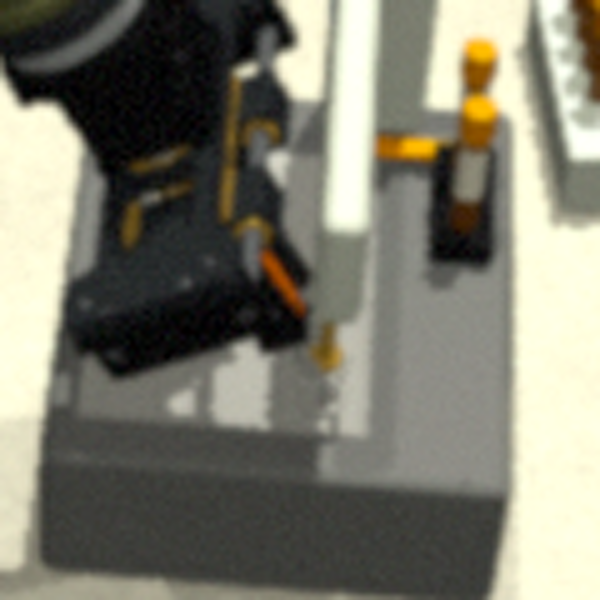

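```bash
python3 ring.py pics/side9.npy 368 381 226 235
python3 - <<'E'
from polar import *
rows([(178,0),(176,0),(174,0),(172,0)])
E
```

```text
ring [ 0.68532027 -0.06560366] r 170.09418276505625 th -0.8160504977852856
(178, 0) [0.0, -0.0, -2.0, -0.0, 0.0, -0.0]
(176, 0) [0.0, -0.1, -4.0, -0.0, 0.0, -0.0]
(174, 0) [-0.0, -0.1, -6.0, -0.0, 0.0, -0.0]
(172, 0) [-0.0, -0.1, -8.0, -0.0, 0.0, -0.0]
```

move_arm([
  [0,0,-2,0,0,0],
  [0,0,-4,0,0,0],
  [0,0,-5,0,0,0],
  [0,0,-5,0,0,0],
  [0,0,-5,0,0,0],
])

```text
time_s: 10.8
tool_pos: [0.6598, -0.063, 0.1703]
tool_rot: [-90.0, 30.1, 166.8]
force: [1.4, 5.0, 0.4]
grip_width: 0.0197
```

```bash
python3 - <<'E'
from plan import save; save([0,0,-5,0,0,0])
from polar import *; cur()
E
python3 look.py 10; python3 ring.py pics/side10.npy 368 381 224 234
```

```text
polar r 172.6739266546915 th 0.26743256276298233 z 0.09423017796326556
t 10.8 tcp [ 0.6598 -0.063   0.1703] cmd-meas mm [-1.1765 -1.9698  0.2638] rot err [ 0.156   0.0709 -0.0402] F [1.4 5.  0.4] T [1.42 0.26 0.75] grip 0.019694921022847426
nominal tip [ 0.6926 -0.0706  0.0942]
t 10.85 tcp [ 0.6597 -0.0634  0.1702] cmd-meas mm [-1.0551 -1.5986  0.2927] rot err [ 0.1297  0.0596 -0.0342] F [ 1.2  4.4 -0.5] T [1.46 0.32 0.67] grip 0.019736672190352484
nominal tip [ 0.6924 -0.071   0.0942]
ring [ 0.68704943 -0.06347011] r 167.60732905174683 th -0.42066768417961775
```

View pics/h10.png

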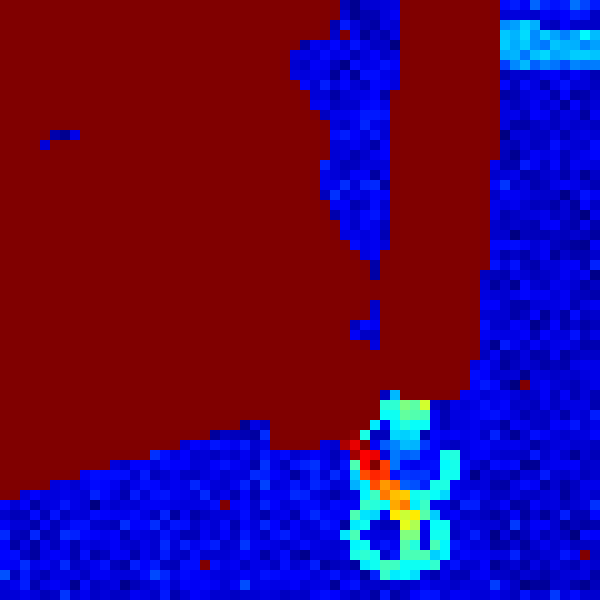

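move_arm([
  [0,0,-4,0,0,0],
  [0,0,-8,0,0,0],
  [0,0,-12,0,0,0],
  [0,0,-16,0,0,0],
  [0,0,-20,0,0,0],
  [0,0,-22,0,0,0],
  [0,0,-22,0,0,0],
  [0,0,-22,0,0,0],
  [0,0,-22,0,0,0],
])

```text
time_s: 11.6
tool_pos: [0.6641, -0.0442, 0.1699]
tool_rot: [-89.9, 30.0, 166.7]
force: [0.2, 2.0, 0.0]
grip_width: 0.0196
```

```bash
python3 - <<'E'
from plan import save; save([0,0,-22,0,0,0])
from polar import *; cur()
E
python3 look.py 11; python3 ring.py pics/side11.npy 370 383 217 227
```

```text
polar r 153.6028375676998 th 0.18775018953370903 z 0.09386766201481765
t 11.6 tcp [ 0.6641 -0.0442  0.1699] cmd-meas mm [-0.3325  0.5939  0.5758] rot err [-0.0206 -0.0169  0.0087] F [0.2 2.  0. ] T [0.96 0.42 0.43] grip 0.019607229854652214
nominal tip [ 0.6967 -0.052   0.0939]
t 11.65 tcp [ 0.664  -0.0442  0.1699] cmd-meas mm [-0.329   0.5891  0.5578] rot err [-0.0199 -0.0195  0.0077] F [ 0.1  3.7 -1. ] T [0.97 0.42 0.38] grip 0.01973274574521226
nominal tip [ 0.6967 -0.052   0.0939]
ring [ 0.69190306 -0.04372261] r 147.2721310308549 th -0.4085155122150539
```

View pics/h11.png

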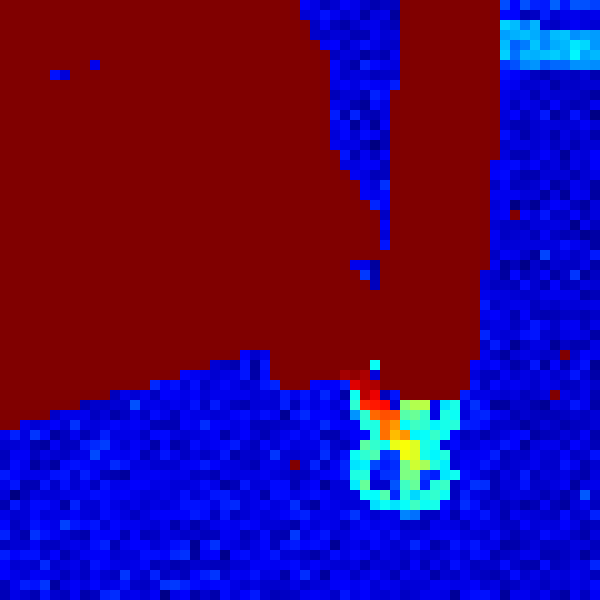

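View pics/s11.png

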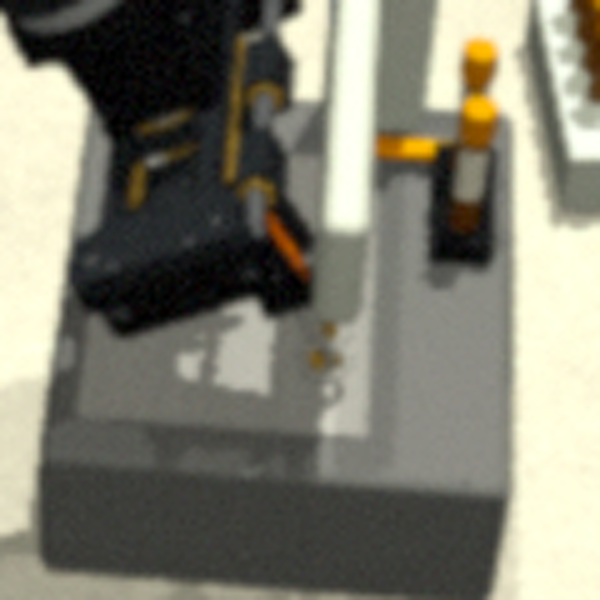

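move_arm([
  [0,0,-2,0,0,0],
  [0,0,-4,0,0,0],
  [0,0,-4.5,0,0,0],
  [0,0,-4.5,0,0,0],
  [0,0,-4.5,0,0,0],
])

```text
time_s: 12.07
tool_pos: [0.6649, -0.0402, 0.1698]
tool_rot: [-89.9, 30.0, 166.7]
force: [0.3, -0.5, -1.6]
grip_width: 0.0196
```

```bash
python3 - <<'E'
from plan import save; save([0,0,-4.5,0,0,0])
from polar import *; cur()
E
python3 look.py 12; python3 ring.py pics/side12.npy 370 383 217 227
```

```text
polar r 149.61502598503364 th 0.15108764948418418 z 0.09371681430614374
t 12.07 tcp [ 0.6649 -0.0402  0.1698] cmd-meas mm [-0.1525  1.0147  0.7094] rot err [-0.0633 -0.017   0.0307] F [ 0.3 -0.5 -1.6] T [ 0.19  0.66 -0.01] grip 0.01958178836665132
nominal tip [ 0.6975 -0.0481  0.0937]
t 12.12 tcp [ 0.665  -0.0401  0.1699] cmd-meas mm [-0.2197  0.9128  0.6333] rot err [-0.0533 -0.0132  0.0199] F [ 0.2  0.3 -0. ] T [0.19 0.65 0.1 ] grip 0.01977521220865604
nominal tip [ 0.6975 -0.048   0.0938]
ring [ 0.6917023  -0.04337703] r 146.98422724979662 th -0.5164679951580275
```

View pics/h12.png

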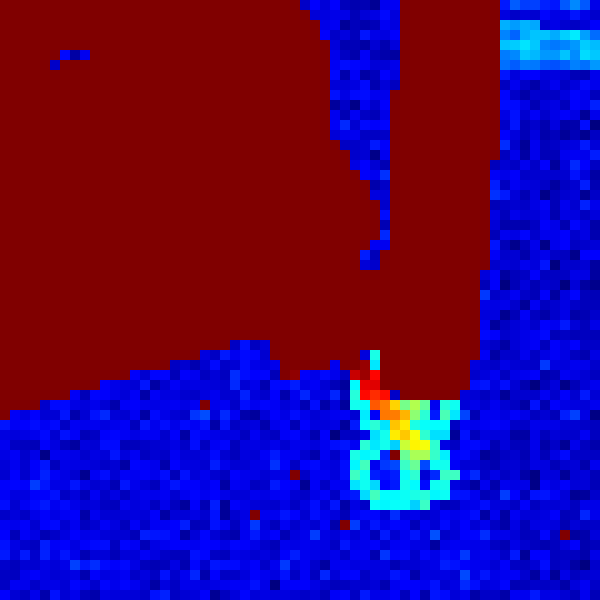

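Ring stayed at the same radius while the rod load fell to zero, so the hook sits on the post. Lifting out 14 mm, then retreating towards station -x.

move_arm([
  [-2,-3.5,0,0,0,0],
  [-4,-7,0,0,0,0],
  [-6,-10.4,0,0,0,0],
  [-7,-12,0,0,0,0],
  [-7,-12,0,0,0,0],
  [0,-16,0,0,0,0],
  [10,-22,0,0,0,0],
  [25,-30,0,0,0,0],
  [45,-42,0,0,0,0],
  [60,-50,0,0,0,0],
  [55,-65,0,0,0,0],
  [40,-90,0,0,0,0],
  [30,-105,0,0,0,0],
  [30,-105,0,0,0,0],
  [30,-105,0,0,0,0],
])

```text
time_s: 13.37
tool_pos: [0.5893, -0.0212, 0.2472]
tool_rot: [-89.9, 30.2, 166.8]
force: [-0.9, -1.5, -0.7]
grip_width: 0.0197
```

```bash
python3 - <<'E'
from plan import save; save([30,-105,0,0,0,0])
E
python3 look.py 13; python3 ring.py pics/side13.npy 370 383 217 227
python3 - <<'E'
from plan import *
import json
d=json.load(open("seatcmd.json")); p=np.array(d["p"]);R=np.array(d["R"])
print("over seat 72",row(p+[0,0,.072],R).tolist(), load()[0],p)
E
```

```text
t 13.37 tcp [ 0.5893 -0.0212  0.2472] cmd-meas mm [-0.9661  0.1244 -0.7868] rot err [-0.0356  0.0327 -0.1326] F [-0.9 -1.5 -0.7] T [ 0.2   0.69 -0.02] grip 0.019746338202923316
nominal tip [ 0.6221 -0.0291  0.1712]
t 13.42 tcp [ 0.5884 -0.0212  0.2455] cmd-meas mm [-0.0563  0.1178  0.9147] rot err [-0.0291  0.03    0.0311] F [-0.6 -0.4 -1.8] T [ 0.14  0.7  -0.05] grip 0.019795054795895984
nominal tip [ 0.621  -0.029   0.1694]
ring [ 0.6915752  -0.04421747] r 147.83071893540765 th -0.4865137214366655
over seat 72 [-37.2, 43.1, 287.0, -9.3, -16.0, -0.0] [ 0.5884 -0.0211  0.2464] [ 0.5747 -0.3128  0.156 ]
```

View pics/h13.png

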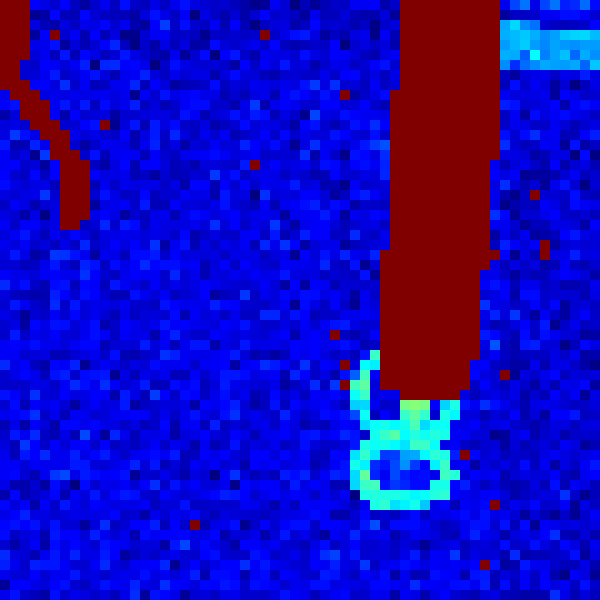

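View pics/s13.png

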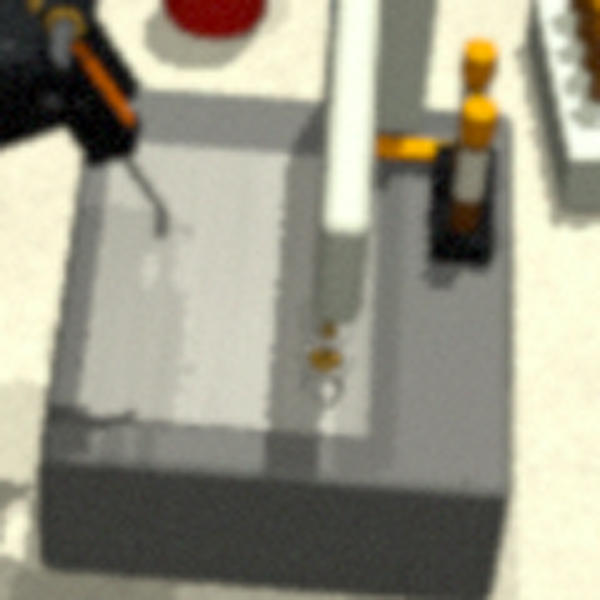

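Run:
```python
from h import *
from plan import *
X=np.array([.6214,-.029,.1700]); print(proj("side",X)[0],proj("side",X+[0,0,.018])[0])
import numpy as np
d=np.load("pics/side13.npy")
for v in range(186,200): print(v,[(u,round(float(d[v,u]),3)) for u in range(334,348) if d[v,u]<1.13])
```

```text
[[343.5647 198.1246]] [[343.8172 192.1602]]
186 []
187 [(345, 0.0)]
188 []
189 []
190 []
191 []
192 []
193 []
194 []
195 []
196 []
197 []
198 []
199 []
```

move_arm([
  [-4,0,40,-1,-2,0],
  [-8,0,80,-3,-5,0],
  [-12,5,120,-5,-8,0],
  [-18,12,160,-6,-11,0],
  [-24,20,200,-8,-14,0],
  [-30,30,240,-9.3,-16,0],
  [-35,38,270,-9.3,-16,0],
  [-37.2,43,287,-9.3,-16,0],
  [-37.2,43,287,-9.3,-16,0],
  [-37.2,43,287,-9.3,-16,0],
  [-37.2,43,287,-9.3,-16,0],
  [-37.2,43,287,-9.3,-16,0],
  [-37.2,43,287,-9.3,-16,0],
])

```text
time_s: 14.5
tool_pos: [0.5755, -0.311, 0.2275]
tool_rot: [-90.0, 30.0, -174.6]
force: [-0.1, 0.6, -0.4]
grip_width: 0.0199
```

Run:
```python
from plan import *
save([-37.2,43,287,-9.3,-16,0]); status()
import json
d=json.load(open("seatcmd.json")); p=np.array(d["p"]);R=np.array(d["R"])
for z in(.03,.01,.003,.001,0,-.002): print(z,row(p+[0,0,z],R).tolist())
from h import *
for c,b in (("side",(250,400,200,350,5)),("top",(350,450,130,250,5))):
    q,dd=read_camera(c); np.save(f"pics/{c}14.npy",dd); im=cv2.convertScaleAbs(q[:,:,::-1],alpha=1.6)
    crop(c,im,f"pics/{c}14.png",*b[:4],4)
```

```text
t 14.5 tcp [ 0.5755 -0.311   0.2275] cmd-meas mm [-0.8292 -1.8003  0.5824] rot err [0.0823 0.133  0.0184] F [-0.1  0.6 -0.4] T [-0.06  0.6  -0.04] grip 0.01993732597001009
nominal tip [ 0.6089 -0.3079  0.1514]
0.03 [21.0, 36.4, -0.0, -0.0, -0.0, -0.0]
0.01 [31.0, 53.8, -0.0, -0.0, -0.0, -0.0]
0.003 [34.5, 59.8, -0.0, -0.0, -0.0, -0.0]
0.001 [35.5, 61.6, -0.0, -0.0, -0.0, -0.0]
0 [36.0, 62.4, -0.0, -0.0, -0.0, -0.0]
-0.002 [37.0, 64.2, -0.0, -0.0, -0.0, -0.0]
```

View pics/side14.png

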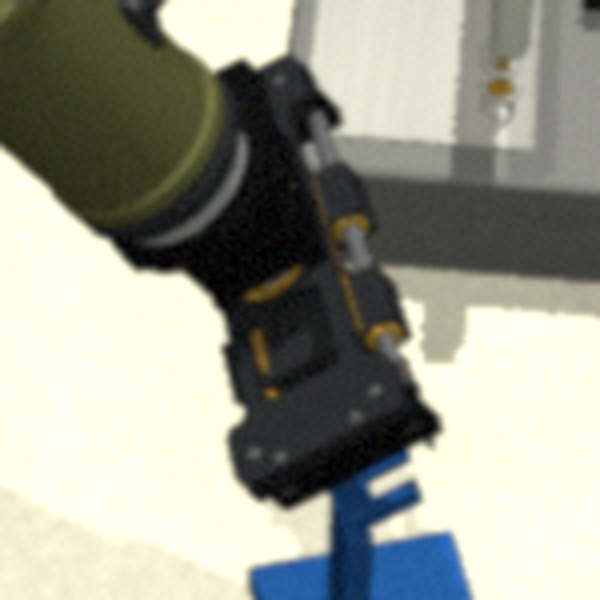

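Still settling by 2 mm in y. I'll wait, then lower to 20 mm above the seat and on to 3 mm, watching the force.

move_arm([
  [0,0,0,0,0,0],
  [0,0,0,0,0,0],
  [0,0,0,0,0,0],
  [5,8.7,0,0,0,0],
  [11,19,0,0,0,0],
  [18,31.2,0,0,0,0],
  [24,41.6,0,0,0,0],
  [26,45,0,0,0,0],
  [26,45,0,0,0,0],
  [26,45,0,0,0,0],
  [26,45,0,0,0,0],
])

```text
time_s: 15.52
tool_pos: [0.5756, -0.3134, 0.1764]
tool_rot: [-89.9, 30.1, -174.8]
force: [-0.4, 0.3, 0.1]
grip_width: 0.0197
```

Run:
```python
from plan import *
save([26,45,0,0,0,0]); status()
```

```text
t 15.52 tcp [ 0.5756 -0.3134  0.1764] cmd-meas mm [-0.8814  0.5996 -0.3385] rot err [-0.0492  0.0159 -0.057 ] F [-0.4  0.3  0.1] T [-0.04  0.61  0.05] grip 0.019656923956196656
nominal tip [ 0.609  -0.3104  0.1004]
```

move_arm([
  [2.5,4.3,0,0,0,0],
  [5,8.7,0,0,0,0],
  [7,12.1,0,0,0,0],
  [8.5,14.7,0,0,0,0],
  [9.5,16.5,0,0,0,0],
  [10,17.3,0,0,0,0],
  [10,17.3,0,0,0,0],
  [10,17.3,0,0,0,0],
  [10,17.3,0,0,0,0],
])

```text
time_s: 16.27
tool_pos: [0.5751, -0.3131, 0.1557]
tool_rot: [-90.0, 30.0, -174.8]
force: [0.3, 0.2, -0.9]
grip_width: 0.0197
```

Run:
```python
from plan import *
save([10,17.3,0,0,0,0]); status()
```

```text
t 16.27 tcp [ 0.5751 -0.3131  0.1557] cmd-meas mm [-0.4561  0.3281  0.37  ] rot err [-0.0134  0.0086 -0.0034] F [ 0.3  0.2 -0.9] T [-0.    0.67 -0.04] grip 0.019663914875692457
nominal tip [ 0.6085 -0.3101  0.0797]
```

move_arm([
  [0.5,0.9,0,0,0,0],
  [0.5,0.9,0,0,0,0],
  [0.5,0.9,0,0,0,0],
  [0.5,0.9,0,0,0,0],
])

```text
time_s: 16.6
tool_pos: [0.5752, -0.3132, 0.1555]
tool_rot: [-89.9, 30.0, -174.7]
force: [-3.7, 2.3, 5.1]
grip_width: 0.0198
```

Run:
```python
from plan import *
save([.5,.9,0,0,0,0]); status()
from h import *
for c,b in (("side",(250,400,250,400,5)),("top",(350,450,180,300,5))):
    q,dd=read_camera(c); np.save(f"pics/{c}15.npy",dd); im=cv2.convertScaleAbs(q[:,:,::-1],alpha=1.6)
    crop(c,im,f"pics/{c}15.png",*b[:4],4)
```

```text
t 16.6 tcp [ 0.5752 -0.3132  0.1555] cmd-meas mm [-0.5376  0.4123 -0.4204] rot err [-0.0272  0.0214 -0.0315] F [-3.7  2.3  5.1] T [0.28 0.86 0.16] grip 0.019814225604249804
nominal tip [ 0.6087 -0.3102  0.0795]
```

View pics/side15.png

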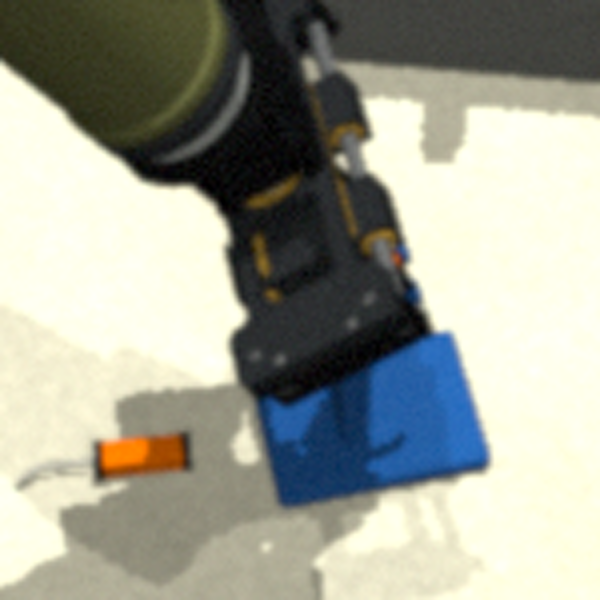

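View pics/top15.png

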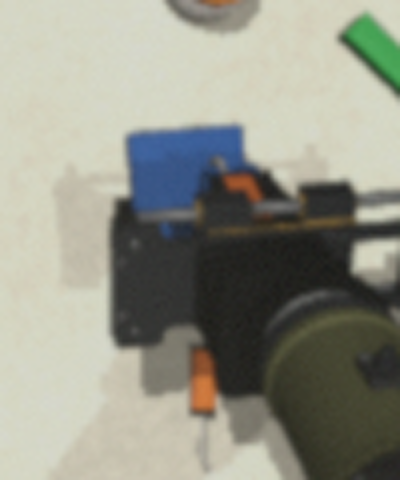

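Seated: it takes a 5 N contact at the original height. Opening and backing off along the handle.

move_arm([
  [0,0,0,0,0,0],
  [0,0,0,0,0,0],
  [0,0,0,0,0,0],
  [0,0,0,0,0,0],
  [0,0,0,0,0,0],
  [0,0,0,0,0,0],
], claw=60)

```text
time_s: 17.2
tool_pos: [0.5751, -0.313, 0.1544]
tool_rot: [-90.0, 30.0, -174.8]
force: [1.0, -0.0, 0.2]
grip_width: 0.0516
```

```bash
python3 -c "
from plan import *; status()"
```

```text
t 17.2 tcp [ 0.5751 -0.313   0.1544] cmd-meas mm [-0.4089  0.2229  0.6404] rot err [0.0044 0.0021 0.0092] F [ 1.  -0.   0.2] T [-0.06  0.61  0.05] grip 0.0515838829974447
nominal tip [ 0.6085 -0.31    0.0784]
```

move_arm([
  [0,0,0,0,0,0],
  [0,-15,0,0,0,0],
  [0,-40,0,0,0,0],
  [0,-75,0,0,0,0],
  [0,-115,0,0,0,0],
  [0,-150,0,0,0,0],
  [100,-150,40,0,0,0],
  [150,-150,100,0,0,0],
  [150,-150,150,0,0,0],
  [150,-150,150,0,0,0],
  [150,-150,150,0,0,0],
  [150,-150,150,0,0,0],
  [150,-150,150,0,0,0],
])

```text
time_s: 18.28
tool_pos: [0.3813, -0.4845, 0.2074]
tool_rot: [-90.1, 29.9, -175.2]
force: [-0.7, -0.1, 0.6]
grip_width: 0.0603
```

Run:
```python
from plan import *
save([150,-150,150,0,0,0]); status()
from h import *
for c in ("side","top"):
    q,dd=read_camera(c); np.save(f"pics/{c}16.npy",dd); im=q[:,:,::-1]; cv2.imwrite(f"pics/{c}16full.png",im); im=cv2.convertScaleAbs(im,alpha=1.6)
    b={"side":(250,450,110,420),"top":(200,440,130,300)}[c]
    crop(c,im,f"pics/{c}16.png",*b[:4],{"side":1.9,"top":3.3}[c])
    a=cv2.imread(f"pics/{c}0.png"); b2=(255,385,285,385) if c=="side" else (375,440,190,300)
    cv2.imwrite(f"pics/cmp{c}.png",np.hstack([cv2.resize(cv2.convertScaleAbs(k,alpha=1.5)[b2[2]:b2[3],b2[0]:b2[1]],None,fx=3,fy=3,interpolation=cv2.INTER_CUBIC) for k in(a,q[:,:,::-1])]))
```

```text
t 18.28 tcp [ 0.3813 -0.4845  0.2074] cmd-meas mm [2.9651 3.6623 2.5563] rot err [-0.1106 -0.3932  0.1159] F [-0.7 -0.1  0.6] T [-0.06  0.56  0.04] grip 0.06034174143902035
nominal tip [ 0.4146 -0.4816  0.1313]
```

View pics/cmpside.png

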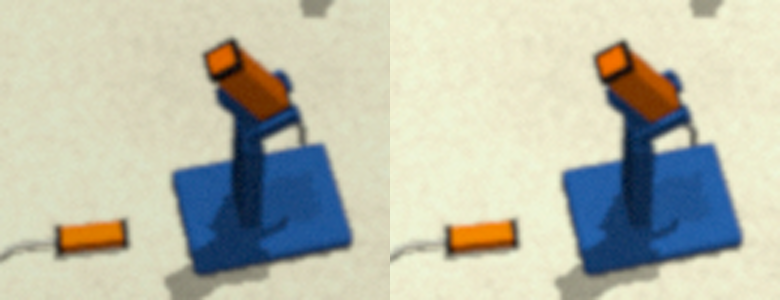

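View pics/cmptop.png

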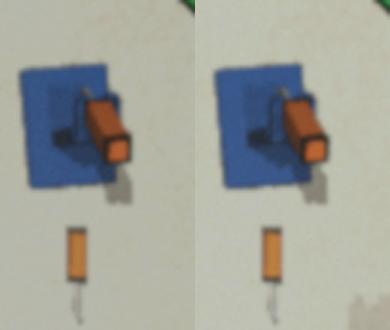

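View pics/top16.png

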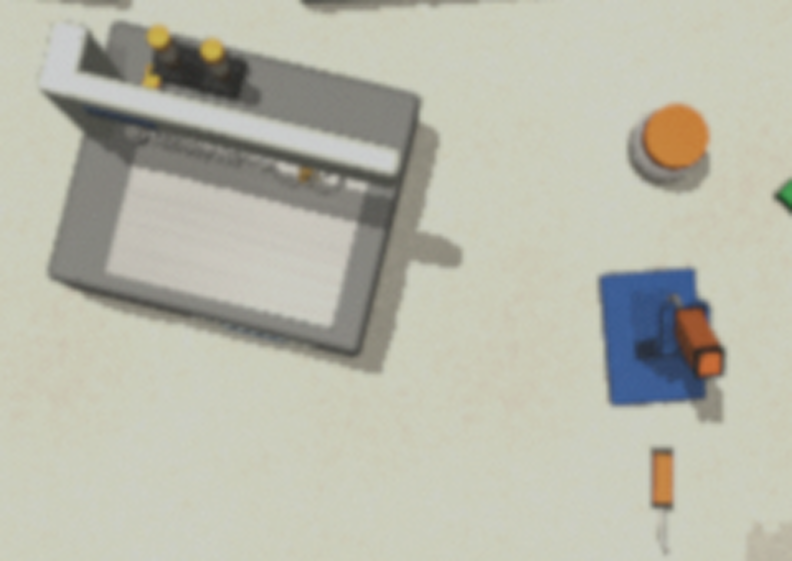

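View pics/side16full.png

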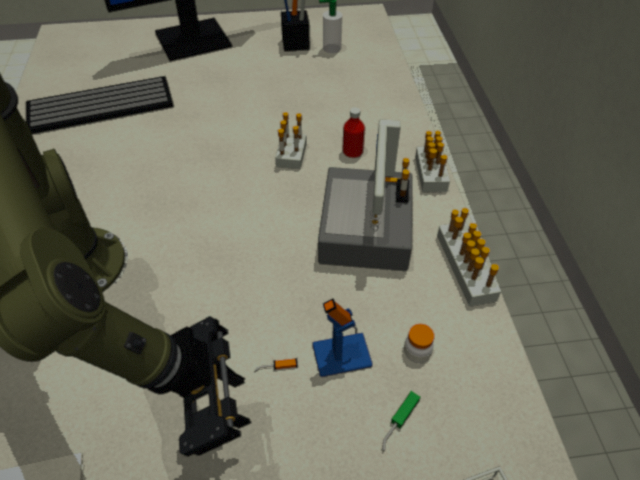

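```bash
python3 - <<'E'
from h import *
im=cv2.imread("pics/top16full.png")[160:200,235:315]; im=cv2.normalize(im,None,0,255,cv2.NORM_MINMAX)
cv2.imwrite("pics/fin.png",cv2.resize(im,None,fx=10,fy=10,interpolation=cv2.INTER_LANCZOS4))
E
python3 ring.py pics/side16.npy 370 383 217 227
```

```text
ring [ 0.69178923 -0.04397283] r 147.54220260363542 th -0.42843219584596604
```

View pics/fin.png

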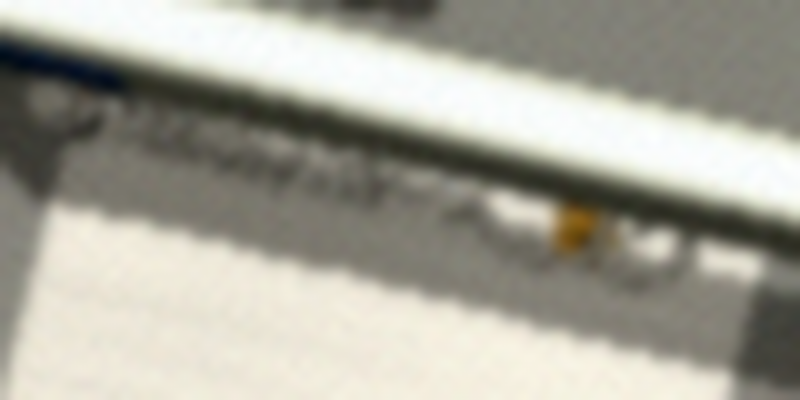

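The stretched spring runs along the bar's front edge with the post at (578,230) in the hook's bend and the loop beyond it at (650,255). Handing in.

```bash
python3 -c "
from cell import job; print(job.sign_off())"
```

```text
the job is handed in; nothing more can be done
None
```

The spring is hooked on the brass post, the orange puller is back in its blue cradle, and the job was handed in at about 18.4 s of the 64 s allowed.

- **What I did:** I took the larger orange puller from the cradle and lowered its tip into the loop. I stretched the spring about 43 mm, swung it to the post and let it back until the hook caught. Then I lifted the tip out and put the puller back.
- **Hook check:** Load on the tip fell from about 3 N to 0 while the loop stayed where it was. After release the loop held at about 147.5 mm from the root and a swing of -0.4°. The nominal radius is 150 mm, and the side view had also read the slack spring about 1.5 mm short. In both views the post sits in the bend of the hook.
- **Puller check:** It met the seat with about 5 N at its original height. Before-and-after crops from both cameras look the same.
- **Bystanders:** The rack, bottle and cup look unmoved in the last side picture, and the cup also in the top crop. I did not measure them.
- **What disagreed:**
  - At swing 0 the pull rose to about 8.7 N instead of about 5 N. The hook's wire probably pressed on the post because I had pulled it a little too far. Letting back 5 mm cleared it.
  - The two cameras differed by 2–3 mm, and the tip sat about 5 mm from where the grasp pose put it. I lined up the tip and loop in the side view instead.

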